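# Seat the hub plate and cap on the prayer-wheel jig

### The arm

A 7-joint arm with a two-finger parallel gripper is mounted at the origin on the work surface. World frame = base frame: x ahead of the robot, y to its left, z up, the work surface at z = 0. Lengths are in m, angles in rad, forces in N, time in s.
With the tool pointing down it reaches from about 0.35 to 0.9 m from the base axis. Payload 8.1 kg.
Tool frame: the origin (TCP) lies between the finger pads; the fingertips stand manip.nose_length ahead of it and the grasp point (between the pads) lies 5 mm behind it (manip.nose_length is the distance from the TCP to the fingertips, in m); z points along the fingers, y is the line along which they close (so a half turn about z gives the same grasp; the last joint's range is limited). The gripper opens to 85 mm and grips with 20 to 120 N. Pads are 22 mm wide; open, the fingers measure 114 mm over their backs; the gripper's body (76 mm by 85 mm) begins 54 mm behind the grasp point. The pads swing forward as they close: fully open they stand 13 mm farther back than shut.
Start: joints at [-1.298, 0.434, 0.025, 1.573, -0.012, 1.134, -0.075], TCP at [0.229, 0.581, 0.245] pointing down, gripper open.
Joint ranges: [-2.62, 2.62], [-0.44, 2.09], [-1.27, 1.32], [0.08, 2.57], [-1.32, 4.46], [0.12, 2], [-2.74, 2.74]. Speed limits (rad/s): [2.22, 2.22, 3.01, 3.01, 3.14, 3.14, 3.14].

### API

Orientations are given as a rotation vector (axis times angle).
In Python, from plant import sensors, imaging, hand_in, models, manip gives the robot as it stands.
- The arm moves only by the tool drive_tool, never from a script. Its arguments are lists of equal length, an entry for each row: "claw": the closure, from -1 (fully open) to 1 (shut); "dp": the shift along the tool's x, y, z in units of 4 cm (1.0 is 4 cm), a list of three; "rotation": the turn, a rotation vector about the tool's x, y, z in units of pi rad (1.0 is pi rad), a list of three. A call has exactly 8 rows; each row shifts and turns the commanded pose from where the row before left it, along the tool's axes as they then stand; what a row does not reach is not made up. A row lasts 1/8 s, in which the tool goes at most 62.5 mm and 10.7 degrees, less where a joint would pass 70% of its speed; a pose out of reach is approached as far as the arm can. A call with a number of a shift or a turn outside -1 to 1 is refused whole. A call with a gripper value outside its range is refused whole. The fingers move at their own pace and stop on an object; the grip force is fixed at half the most. Time passes only in rows, so rows that do not move let the fingers close, or fill a call up. It gives the time, the measured TCP pose, the force, the opening and the grip force at its end, in the units of the state.
- sensors.read_state(): the state, without advancing time (a new reading comes with each control period).
- imaging.grab_frame(name): name is "scene" or "top"; returns the picture (384x512x3 uint8, blue, green, red); there is no depth.
- imaging.get_calibration(name): a dict with "fx", "fy", "cx", "cy" (pixels), "dist_coeffs" ([k1, k2, p1, p2, k3] as OpenCV has them; the pictures are not rectified), "eye" and "orientation" of the camera in the world. Camera axes: x right, y down, z forward; pixel columns grow to the right and rows downward; lengths in m; the calibration is good to about 2 mm. A picture is of the moment at which its call begins. get_calibration takes no time and is no camera call.
- hand_in(): hands the job in; it is judged then, once.
Trained networks look in the newest picture that a camera, given by its name, has taken for a name from the list of things; names that differ only in an ending like _2 or _b are one class to them, and where a whole thing is asked for, a point or a joint stands for the part that bears it (a point fixed in the world has none). Each returns a list of dicts, best first, with "conf" (0 to 1); they miss things now and then, are a little off and sometimes report something else, mostly with a low value. They report only what shows in the picture. A call takes as long as a camera call. They do not tell look-alikes from the thing itself.
- models.search_frame(query, camera): "location" ([column, row] in pixels, amid what is visible of it).
- models.masks_of(query, camera): "region" (384x512 bool, what is visible of it) and "location" ([column, row] in pixels, amid what is visible of it).
The state is a dict: "time_s": time; "q": joint angles; "joint_vel": joint speeds; "joint_torque": joint torques, N m; "tool_pos": TCP position; "ee_rot": TCP orientation; "ft_force": force on the tool from outside, world axes, zero at the start; "torque": the same for the moment, N m; "gripper_width": finger opening in m; "finger_force": force on a finger pad.
Only numpy, scipy, OpenCV 4.12 (cv2) and the standard library are available. Lean on these libraries where they do the work, as an engineer would, in place of code of your own. Each camera call takes 0.05 s, during which the arm holds its last target. There are 200 camera calls.

### The job

Take the brass hub plate out of the rack, turn it collar up (the sloping rest is there to set it down on and take it again by its collar) and lower it gently over the jig's spindle and two locating pins, each pin in its own hole, until it lies flush. Then seat the coral-set brass cap on the spindle, its D bore matched to the spindle's flat, until it sits fully home on the collar. Let go of both and leave everything else on the bench where it is.

Things in the scene. Friction and masses are not known exactly. Their poses are not given: they have to be found in the camera images.
- hub_plate_mid (a point): Loose brass plate, 0.4-0.6 kg, 90 (x) by 110 (y) by 8 mm; at its middle on one face a collar, 36 mm across, 22 mm tall, bore 24 mm right through. Point: on the collar's axis, 15 mm above the underside, 15 mm below the collar's top; +z out of the collar. Through holes: 10 mm at y = -40 mm, 14 mm at y = +40 mm. It starts on edge in a rack slot, +x edge up (100 mm high), collar towards the robot.
- rack: Fixed dark wooden rack, 150 (x) by 90 (y) by 28 mm, origin at the centre of its underside. Three slots along y, at x = -44, 0, +44 mm, each 11 mm wide, floor 10 mm above the bench; they hold the hub plate and two plain plates, in any order, on edge with 1.5 mm play each side.
- blank1: Loose plain steel plate, 60 by 80 by 8 mm, standing on edge in another slot of the rack, its top about 70 mm above the bench. Leave it. Origin at the centre of one face.
- blank2: A second plain steel plate like blank1 in the remaining slot. Leave it.
- rest: Fixed plywood turning rest, 110 by 110 mm foot, origin at the centre of its underside. Its board, 90 mm wide (y), 60 mm long up the slope and 10 mm thick, rises at 45 degrees to the level towards +x, so it faces up and to its -x, roughly the robot's left. A lip along the board's foot stands 8 mm proud.
- rest_lip (a point): The middle of the inner corner where the rest's board meets its lip, 50 mm above the bench; axes as rest. The hub plate lying on the board, its edge against the lip, overhangs the top of the board by 30 mm.
- jig: Fixed green assembly jig, 130 (its x) by 160 (its y) mm base, 25 mm thick, origin at the centre of its underside. Two upright steel locating pins, 18 mm tall with tapered tips: 8 mm across at y = -40 mm and 12 mm across at y = +40 mm. The spindle stands at the centre.
- jig_seat (a point): The centre of the jig's flat top, at the foot of the spindle, 25 mm above the bench; axes as jig. Where the centre of the plate's underside comes to lie.
- spindle_top (a point): Centre of the top of the fixed steel spindle, 46 mm above the jig's top. It is 16 mm across with one flat along its whole height, on its +x side, 5 mm from the axis; a red line on its top runs from the axis towards the flat. It does not turn.
- cap_mid (a point): Loose round brass cap, 0.12 kg, 34 mm across, 26 mm tall (32 mm with the low dome and coral bead on top), standing bore down. Point: on its axis 13 mm above its underside; +z up. D bore from below: 18 mm deep, 18.5 mm across, its flat on the +x side 6.25 mm from the axis; the bead sits 11 mm off the axis on that side.
- hub_ring: Loose matte brass ring, 50 mm across, 14 mm tall, on the bench. Leave it. Origin at the centre of its underside.
- handle: Loose red lacquered handle with a brass ferrule, 90 mm long along its x, 22 mm tall, lying on the bench. Leave it. Origin at the centre of its underside.
- wax_jar: Loose jar, 56 mm across, 70 mm tall. Leave it. Origin at the centre of its underside.
- brush: Loose brush, 150 mm long, lying near the far edge. Leave it. Origin on its underside.
Not all that is in view belongs to the job. Several things look just like the jig: the one meant starts farthest to the robot's right. What is meant by the part that bears cap_mid is not green, and is the smaller of those in its own colour.

How it is judged:
On the way:
1. the hub plate lies flush on the jig, over both pins (z of hub_plate_mid in the frame of jig_seat between 0.0125 and 0.0175 m and horizontal distance between hub_plate_mid and jig_seat below 0.003 m and angle between hub_plate_mid's own z axis and vertical below 0.035 rad), for 0.2 s.
At the end, for the whole second after the job is handed in: Plate flush on the jig over both pins (height within 2.5 mm, centre 3 mm, level within 2 degrees, square within 4); cap upright, home on the collar with the spindle in its bore (height within 2.5 mm, centre 3.5 mm, flats matched within 17 degrees); both released (all of step 1 and angle between the x axis of hub_plate_mid and the x axis of jig_seat, either way round below 0.07 rad and z of cap_mid in the frame of jig_seat between 0.0405 and 0.0455 m and horizontal distance between cap_mid and spindle_top below 0.0035 m and angle between cap_mid's own z axis and vertical below 0.06 rad and angle between the x axis of cap_mid and the x axis of spindle_top, either way round below 0.3 rad); the robot touches nothing.
It fails at once if the ring, handle, jar, brush or a plain plate is moved by more than 30 mm (distance of any of hub_ring, handle, wax_jar, brush, blank1, blank2 from where it was at the start of the episode above 0.03 m).
It fails at once if the hub plate is dropped or driven onto the jig (faster than 0.35 m/s in the last 20 mm) (horizontal distance between hub_plate_mid and jig_seat below 0.02 m and z of hub_plate_mid in the frame of jig_seat below 0.035 m and linear speed of hub_plate above 0.35 m/s).
It also fails if it takes over 72 s, if anything falls off the work surface, if the arm or the gripper's body presses on something with over 40 N, if the wrist force passes 120 N, or if a joint passes its speed limit or range.

## Working session

There is one attempt and no reset: what is moved stays moved. The work goes in short steps, Python scripts to look and compute and a tool call to move; the robot and the scene stay as the last step left them, time stands still between calls to the robot, and variables do not carry over. Pictures are saved under pics/ and viewed, at most 10 in all, crops included, and the job is handed in when it is done.

Besides the shell and the picture viewer there is one more tool, called after "Call:" as a command line: name --argument value ..., lists and objects as JSON in quotes. drive_tool: Moves the arm, as the interface text tells. Its arguments: {"type":"object","properties":{"claw":{"type":"array"},"dp":{"type":"array"},"rotation":{"type":"array"}},"required":["claw","dp","rotation"]}

```bash
ls; mkdir -p pics; cat > h.py <<'E'
import numpy as np, cv2
from scipy.spatial.transform import Rotation as R
from plant import sensors, imaging, hand_in, models, manip
def cal(n):
    c=imaging.get_calibration(n); K=np.array([[c['fx'],0,c['cx']],[0,c['fy'],c['cy']],[0,0,1.]])
    o=np.array(c['orientation'],float)
    Rm=R.from_rotvec(o).as_matrix() if o.size==3 else (o if o.shape==(3,3) else R.from_quat(o).as_matrix())
    return K,np.array(c['dist_coeffs'],float),np.array(c['eye'],float),Rm
def ray(n,px):
    K,d,e,Rm=cal(n); u=cv2.undistortPoints(np.array([[px]],float),K,d)[0,0]
    return e,Rm@np.array([u[0],u[1],1.])
def at_z(n,px,z):
    e,v=ray(n,px); return e+v*(z-e[2])/v[2]
def proj(n,P):
    K,d,e,Rm=cal(n); P=np.atleast_2d(P).astype(float)
    return cv2.projectPoints((P-e)@Rm,np.zeros(3),np.zeros(3),K,d)[0][:,0]
E
python3 - <<'E'
from h import *
print(manip.nose_length, imaging.get_calibration('scene'),imaging.get_calibration('top'))
for n in ['scene','top']:
    f=imaging.grab_frame(n); cv2.imwrite(f'pics/{n}0.png',f)
    for q in ['hub_plate_mid','rack','rest','jig','cap_mid','blank1','hub_ring','wax_jar','handle','brush']:
        for r in models.search_frame(q,n)[:5]: print(n,q,np.round(r['location'],1),round(r['conf'],2),np.round(at_z(n,r['location'],.025),3))
s=sensors.read_state();print(s)
E
```

```text
pics
0.014 {'fx': 363.6132716824293, 'fy': 363.6132716824293, 'cx': 254.53462308195012, 'cy': 190.49113943246368, 'dist_coeffs': array([0.0266525, 0.       , 0.       , 0.       , 0.       ]), 'eye': array([1.22196222, 0.21913258, 0.80142341]), 'orientation': array([-1.51386994, -2.01995483,  0.83385683])} {'fx': 443.13110732187766, 'fy': 443.13110732187766, 'cx': 250.42902007310283, 'cy': 190.73032674558334, 'dist_coeffs': array([-0.06053272,  0.        ,  0.        ,  0.        ,  0.        ]), 'eye': array([0.46180376, 0.01283061, 1.31371004]), 'orientation': array([-2.17322071,  2.19162818, -0.05168908])}
scene hub_plate_mid [148.  170.1] 0.73 [ 0.466 -0.338  0.025]
scene rack [153.  204.4] 0.81 [ 0.598 -0.253  0.025]
scene rest [247.  212.8] 0.9 [0.551 0.019 0.025]
scene jig [353.7 223.3] 0.71 [0.503 0.316 0.025]
scene cap_mid [225.4 255.1] 0.7 [0.707 0.007 0.025]
scene cap_mid [244.2 287.3] 0.59 [0.782 0.081 0.025]
scene blank1 [147.6 187. ] 0.81 [ 0.537 -0.303  0.025]
scene blank1 [145.6 194.3] 0.67 [ 0.567 -0.293  0.025]
scene hub_ring [165.2 236.5] 0.58 [ 0.696 -0.167  0.025
[... 1039 characters left out ...]
time_s': 1.1, 'q': array([-1.29761654,  0.43451647,  0.02501322,  1.57320506, -0.01160314,
        1.13404677, -0.07508591]), 'joint_vel': array([ 0.00037034, -0.00061221,  0.00060375, -0.00048615, -0.00043727,
        0.00126057,  0.00075383]), 'joint_torque': array([-2.16093540e-04, -6.70288110e+01,  1.02425382e+00, -3.16566396e+01,
        1.55705377e-02,  2.46366901e-03,  5.31615797e-05]), 'tool_pos': array([0.22940361, 0.58136964, 0.24531079]), 'ee_rot': array([ 5.86934310e-01,  3.08626622e+00, -4.99976180e-05]), 'ft_force': array([ 0.00323141, -0.30572526, -0.3572503 ]), 'torque': array([ 0.01078598, -0.00820399,  0.02135113]), 'finger_force': 0.0, 'gripper_width': 0.08547204763253323}
```

```bash
python3 - <<'E'
import cv2
t=cv2.imread('pics/top0.png'); s=cv2.imread('pics/scene0.png')
cv2.imwrite('pics/a.png',cv2.resize(t[90:330,80:420],(800,565),interpolation=3))
cv2.imwrite('pics/b.png',cv2.resize(s[110:335,80:420],(800,530),interpolation=3))
E
```

```text
(no output)
```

View pics/a.png

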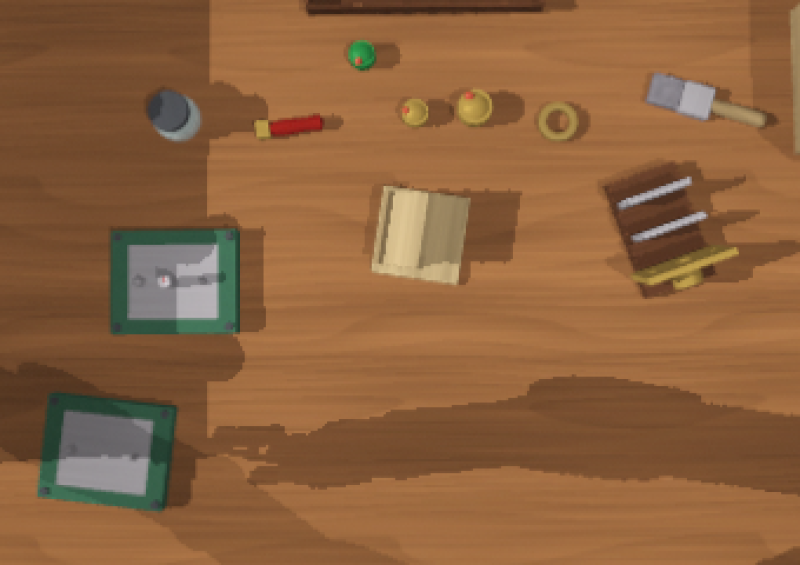

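View pics/b.png

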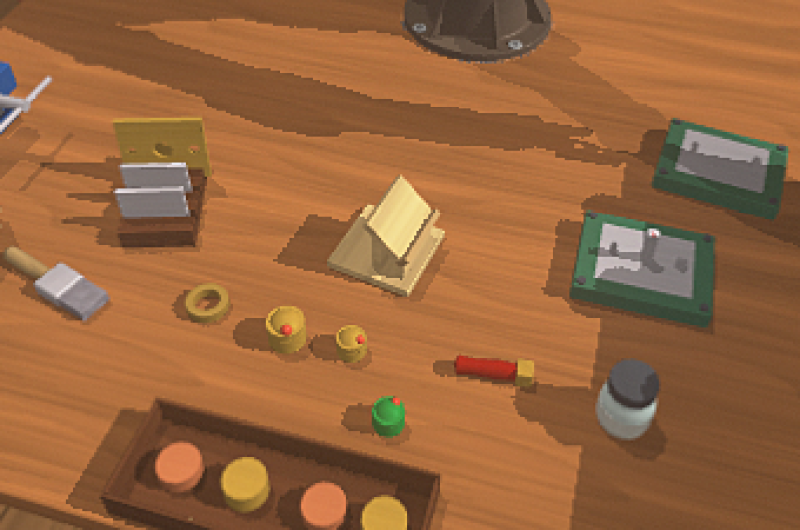

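```bash
cat >> h.py <<'E'
from scipy.optimize import minimize
def box(x0,x1,y0,y1,z0,z1): return np.array([[x,y,z] for x in(x0,x1) for y in(y0,y1) for z in(z0,z1)],float)
def cyl(r,z0,z1,cx=0,cy=0,n=40):
    t=np.linspace(0,2*np.pi,n,endpoint=False); return np.array([[cx+r*np.cos(a),cy+r*np.sin(a),z] for z in(z0,z1) for a in t])
S=6
def sil(n,parts,Rm,t):
    m=np.zeros((384*S,512*S),np.uint8)
    for p in parts:
        q=(proj(n,p@Rm.T+t)+.5)*S-.5
        cv2.fillConvexPoly(m,cv2.convexHull(np.round(q*16).astype(np.int32)),1,shift=4)
    return cv2.resize(m.astype(np.float32),(512,384),interpolation=cv2.INTER_AREA)
def fit(masks,parts,pose,p0,step):
    def cost(p):
        c=0
        for n,m in masks.items():
            s=sil(n,parts,*pose(p)); c+=np.abs(s-m).sum()/m.sum()
        return c/len(masks)
    p0=np.array(p0,float); sx=np.vstack([p0]+[p0+np.eye(len(p0))[i]*step[i] for i in range(len(p0))])
    r=minimize(cost,p0,method='Nelder-Mead',options=dict(initial_simplex=sx,xatol=1e-4,fatol=1e-5,maxiter=300)); return r.x,r.fun
def planar(z=0): return lambda p:(R.from_euler('z',p[2]).as_matrix(),np.array([p[0],p[1],z]))
PLATE=[box(-.045,.045,-.055,.055,-.015,-.007),cyl(.018,-.007,.015)]
JIG=[box(-.065,.065,-.08,.08,0,.025),cyl(.008,.025,.071)]
def lean(p): # p: x,y of plate underside-centre bottom edge, yaw of collar normal, lean
    z=np.array([np.cos(p[2])*np.cos(p[3]),np.sin(p[2])*np.cos(p[3]),np.sin(p[3])]); y=np.cross([0,0,1],z); y=-y/np.linalg.norm(y)
    y=-y; x=np.cross(y,z); Rm=np.c_[x,y,z]
    return Rm, np.array([p[0],p[1],.01])+x*.045+z*.011
def best(q,n,px,tol=25):
    for r in models.masks_of(q,n):
        if np.hypot(*(np.array(r['location'])-px))<tol: return r['region'].astype(np.float32)
E
cat > m1.py <<'E'
from h import *
I={n:imaging.grab_frame(n) for n in('scene','top')}
mj={'scene':best('jig','scene',(353,223)),'top':best('jig','top',(155,208))}
mp={'scene':best('hub_plate_mid','scene',(148,170)),'top':best('hub_plate_mid','top',(371,205))}
mr={'scene':best('rest','scene',(247,213)),'top':best('rest','top',(258,186))}
mc={'scene':best('cap_mid','scene',(228,255),12),'top':best('cap_mid','top',(257,138),10)}
np.savez('m.npz',**{f'{k}_{n}':v for k,d in zip('jprc',(mj,mp,mr,mc)) for n,v in d.items() if v is not None})
def run(name,ms,parts,pose,p0,st):
    for sub in (ms,{'scene':ms['scene']},{'top':ms['top']}):
        if any(v is None for v in sub.values()): print(name,list(sub),'none');continue
        x,f=fit(sub,parts,pose,p0,st); print(name,list(sub),np.round(x,4),round(f,3))
run('jig',mj,JIG,planar(),[.5,.31,0],[.01,.01,.05])
run('plate',mp,PLATE,lean,[.5,-.31,np.pi+.27,0],[.01,.01,.1,.05])
s=.0707*.6
# rest: foot (height unknown ~.012), board
u=np.array([1,0,1])/2**.5; nrm=np.array([-1,0,1])/2**.5
def restparts():
    c=np.array([0,0,0.]);return c
CAP=[cyl(.017,0,.026)]
run('cap',mc,CAP,lambda p:(np.eye(3),np.array([p[0],p[1],0])),[.70,.01],[.01,.01])
for n in I:
    hsv=cv2.cvtColor(I[n],cv2.COLOR_BGR2HSV)
    c=(256,137) if n=='top' else (228,255)
    y,x=np.mgrid[:384,:512]; near=np.hypot(x-c[0],y-c[1])<14
    b,g,r=[I[n][...,i].astype(float) for i in range(3)]
    w=np.clip((r-g)-60,0,None)*near*(r>120); print(n,'bead',(w*x).sum()/w.sum(),(w*y).sum()/w.sum(),w.max(),at_z(n,((w*x).sum()/w.sum(),(w*y).sum()/w.sum()),.029))
a=cv2.resize(I['top'][178:240,120:192],(800,600)[:1]*1+(600,) if 0 else (432,372),interpolation=2)
b=cv2.resize(I['scene'][196:254,318:390],(360,290),interpolation=2)
c=cv2.resize(I['top'][125:155,240:300],(360,180),interpolation=2)
d=cv2.resize(I['scene'][236:272,200:250],(250,180),interpolation=2)
e=cv2.resize(I['top'][165:215,230:290],(180,150),interpolation=2)
o=np.zeros((560,800,3),np.uint8); o[:372,:432]=a;o[:290,435:795]=b;o[375:555,:360]=c;o[375:555,365:615]=d;o[375:525,618:798]=e
cv2.imwrite('pics/c.png',o)
print(sensors.read_state()['time_s'])
E
python3 m1.py
```

```text
jig ['scene', 'top'] none
jig ['scene'] none
jig ['top'] [0.4913 0.316  0.0023] 0.042
plate ['scene', 'top'] [ 0.411  -0.3843  3.4474  0.1289] 0.698
plate ['scene'] [ 0.4089 -0.3776  3.4448  0.1379] 0.16
plate ['top'] [ 0.4852 -0.3004  3.407   0.0446] 1.137
cap ['scene', 'top'] [0.6993 0.0141] 0.124
cap ['scene'] [0.6977 0.0133] 0.102
cap ['top'] [0.7002 0.0145] 0.099
scene bead 230.81298003072197 253.39823348694316 108.0 [0.70099299 0.02013993 0.029     ]
top bead 251.82490272373542 136.29961089494162 57.0 [0.70187919 0.0264495  0.029     ]
1.6
```

View pics/c.png

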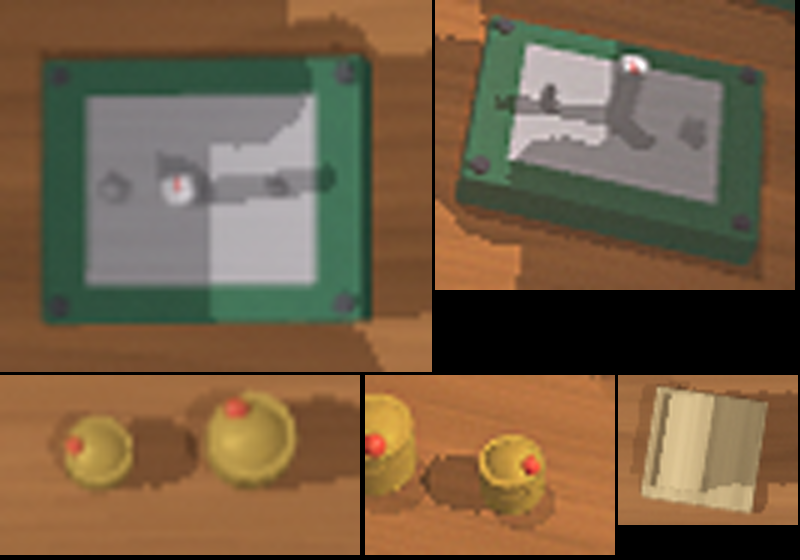

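```bash
cat > fix.py <<'E'
s=open('h.py').read()
s=s.replace("    y=-y; x=np.cross(y,z)","    x=np.cross(y,z)")
s+='''
def restparts(xl,t):
    u=np.array([1,0,1])/2**.5; n=np.array([-1,0,1])/2**.5; c=np.array([xl,0,.05])
    f=lambda b: c+b[:,:1]*u+b[:,1:2]*[0,1,0]+b[:,2:]*n
    return [box(-.055,.055,-.055,.055,0,t),f(box(0,.06,-.045,.045,-.01,0)),f(box(-.008,0,-.045,.045,-.01,.008))]
'''
open('h.py','w').write(s)
E
python3 fix.py; cat > m2.py <<'E'
from h import *
z=np.load('m.npz'); print(list(z))
I={n:cv2.imread(f'pics/{n}0.png') for n in('scene','top')}
def gm(n,px):
    h=cv2.cvtColor(I[n],cv2.COLOR_BGR2HSV); g=cv2.inRange(h,(60,60,20),(95,255,255))
    g=cv2.morphologyEx(g,cv2.MORPH_CLOSE,np.ones((3,3)));k,l,st,c=cv2.connectedComponentsWithStats(g)
    i=1+np.argmin(np.hypot(*(c[1:]-px).T)+1e3*(st[1:,4]<300)); m=(l==i).astype(np.uint8)
    ct,_=cv2.findContours(m,0,2); o=np.zeros_like(m); cv2.fillPoly(o,ct,1); return o.astype(np.float32)
mj={'scene':gm('scene',(354,223)),'top':gm('top',(155,208))}
J=[JIG[0]]
for s in(['scene','top'],['scene'],['top']): print('jig',s,*fit({k:mj[k] for k in s},J,planar(),[.491,.316,0],[.01,.01,.05]))
mp={k:z['p_'+k] for k in('scene','top')}
for s in(['scene','top'],['scene'],['top']): print('plate',s,*fit({k:mp[k] for k in s},PLATE,lean,[.49,-.315,np.pi+.27,0],[.01,.01,.1,.05]))
mr={k:z['r_'+k] for k in('scene','top')}
def cost(p): return sum(np.abs(sil(n,restparts(p[3],p[4]),*planar()(p))-mr[n]).sum()/mr[n].sum() for n in mr)
p0=np.array([.553,.008,-np.pi/2-.1,-.035,.012]); sx=np.vstack([p0]+[p0+np.eye(5)[i]*[.01,.01,.1,.01,.005][i] for i in range(5)])
r=minimize(cost,p0,method='Nelder-Mead',options=dict(initial_simplex=sx,maxiter=500)); print('rest',r.x,r.fun)
E
python3 m2.py
```

```text
['j_top', 'p_scene', 'p_top', 'r_scene', 'r_top', 'c_scene', 'c_top']
jig ['scene', 'top'] [ 0.48968931  0.31583328 -0.01936524] 1.0199191570281982
jig ['scene'] [ 0.46918212  0.31556876 -0.01807638] 1.9487205743789673
jig ['top'] [0.4904739  0.31592308 0.00816489] 0.040857888758182526Traceback (most recent call last):
  File "m2.py", line 13, in <module>
    for s in(['scene','top'],['scene'],['top']): print('plate',s,*fit({k:mp[k] for k in s},PLATE,lean,[.49,-.315,np.pi+.27,0],[.01,.01,.1,.05]))
                                                                  ~~~^^^^^^^^^^^^^^^^^^^^^^^^^^^^^^^^^^^^^^^^^^^^^^^^^^^^^^^^^^^^^^^^^^^^^^^^^^
  File "h.py", line 35, in fit
    r=minimize(cost,p0,method='Nelder-Mead',options=dict(initial_simplex=sx,xatol=1e-4,fatol=1e-5,maxiter=300)); return r.x,r.fun
    res = _minimize_neldermead(fun, x0, args, callback, bounds=bounds,
                               **options)
    fxr = func(xr)
    fx = function(np.copy(x), *(wrapper_args + args))
  File "h.py", line 32, in cost
    s=sil(n,parts,*pose(p)); c+=np.abs(s-m).sum()/m.sum()
  File "h.py", line 25, in sil
    q=(proj(n,p@Rm.T+t)+.5)*S-.5
       ~~~~^^^^^^^^^^^^
  File "h.py", line 15, in proj
    K,d,e,Rm=cal(n); P=np.atleast_2d(P).astype(float)
             ~~~^^^
  File "h.py", line 5, in cal
    c=imaging.get_calibration(n); K=np.array([[c['fx'],0,c['cx']],[0,c['fy'],c['cy']],[0,0,1.]])
ValueError: time passes only in moves, steps and waits
```

Call:
drive_tool --claw '[-1, -1, -1, -1, -1, -1, -1, -1]' --dp '[[-1, -0.7, 0], [-1, -0.7, 0], [-1, -0.7, 0], [-1, -0.7, 0], [-1, -0.7, 0], [-1, -0.7, 0], [-1, -0.7, 0], [-1, -0.7, 0]]' --rotation '[[0, 0, 0], [0, 0, 0], [0, 0, 0], [0, 0, 0], [0, 0, 0], [0, 0, 0], [0, 0, 0], [0, 0, 0]]'

```text
time_s: 2.6
tool_pos: [0.4457, 0.2542, 0.2456]
ee_rot: [0.587, 3.086, 0.001]
ft_force: [0.5, 0.2, 0.4]
gripper_width: 0.085
finger_force: 0.0
```

```bash
cat > fix.py <<'E'
s=open('h.py').read()
s=s.replace("def cal(n):\n    c=imaging.get_calibration(n);","import os,pickle\nif not os.path.exists('cal.pkl'): pickle.dump({n:imaging.get_calibration(n) for n in('scene','top')},open('cal.pkl','wb'))\nCAL=pickle.load(open('cal.pkl','rb'))\ndef cal(n):\n    c=CAL[n];")
s+='''
def plan(tgt,rv,rows,p=None,r=None,f=None):
    """one straight leg of `rows` rows from the measured pose (or p,r) to tgt / Rotation rv, numbers rounded"""
    st=None
    if p is None: st=sensors.read_state(); p,r=np.array(st['tool_pos']),R.from_rotvec(st['ee_rot'])
    p=np.array(p,float); tot=(r.inv()*rv).as_rotvec(); dr=np.round(tot/rows/np.pi,4); D=(np.array(tgt)-p); out=[]
    p0=p.copy()
    for i in range(rows):
        d=np.round(r.inv().apply(p0+D*(i+1)/rows-p)/.04,3); out.append(d.tolist())
        p=p+r.apply(d*.04); r=r*R.from_rotvec(dr*np.pi)
    print('dp',str(out).replace(' ','')); print('rot',dr.tolist(),'x',rows,'maxstep',np.abs(out).max().round(2),'deg/row',round(np.degrees(np.linalg.norm(dr*np.pi)),1)); return p,r
def down(az): # tool z down, tool y at azimuth az (rad)
    y=np.array([np.cos(az),np.sin(az),0]); z=np.array([0,0,-1.]); return R.from_matrix(np.c_[np.cross(y,z),y,z])
'''
open('h.py','w').write(s)
m=open('m2.py').read().replace("+1e3*(st[1:,4]<300)","+1e3*(st[1:,4]<150)").replace("(60,60,20)","(55,50,20)")
m=m.replace("print('jig',s,","print('jig',s,mj['scene'].sum(),")
open('m2.py','w').write(m)
E
python3 fix.py; python3 m2.py; python3 -c "
from h import *
print(sensors.read_state())"
```

```text
['j_top', 'p_scene', 'p_top', 'r_scene', 'r_top', 'c_scene', 'c_top']
jig ['scene', 'top'] 2034.0 [4.89643927e-01 3.16321440e-01 6.29002499e-05] 0.09864552319049835
jig ['scene'] 2034.0 [ 0.48602049  0.31543543 -0.02506139] 0.15083850920200348
jig ['top'] 2034.0 [ 0.4902671   0.31676126 -0.00430198] 0.03707950934767723
plate ['scene', 'top'] [ 0.48894287 -0.31794532  3.46420712  0.07186647] 0.6865028142929077
plate ['scene'] [ 0.48103514 -0.32137321  3.44083526  0.23122151] 0.10218385607004166
plate ['top'] [ 0.49051671 -0.32164617  3.47290981  0.06055994] 1.1773754358291626
rest [ 0.54556381  0.00918285 -1.73421505 -0.03812828  0.01257321] 0.11064904928207397
{'time_s': 2.6, 'q': array([-0.75384288,  0.25009479,  0.16273014,  1.8526873 , -0.04661888,
        1.0416771 ,  0.62237667]), 'joint_vel': array([ 5.94030862e-01,  1.48484534e-02,  2.12565459e-01, -9.05483460e-03,
       -6.10767606e-02, -6.03821295e-04,  8.24762024e-01]), 'joint_torque': array([ -4.75845113, -51.57268524,   1.03655498, -29.17755425,
         0.14661597,   0.23212887,  -1.76192142]), 'tool_pos': array([0.44565823, 0.25423178, 0.24559028]), 'ee_rot': array([5.86817968e-01, 3.08583465e+00, 1.00860552e-03]), 'ft_force': array([0.45230421, 0.15732301, 0.37377635]), 'torque': array([ 0.0352889 , -0.0508325 , -0.03956402]), 'finger_force': 0.0, 'gripper_width': 0.08504236977413908}
```

```bash
python3 - <<'E'
from h import *
z=np.load('m.npz'); I=cv2.imread('pics/top0.png')
m=z['p_top']; ys,xs=np.nonzero(m); print(m.sum(),xs.min(),xs.max(),ys.min(),ys.max())
h=cv2.cvtColor(I,cv2.COLOR_BGR2HSV)
c=cv2.inRange(h,(21,110,90),(35,255,255)); 
w=np.zeros_like(c); w[185:220,340:405]=1; c*=w
ys,xs=np.nonzero(c); print(len(xs),xs.min(),xs.max(),ys.min(),ys.max())
# each column: yellow range
for x in range(345,400,6): 
    r=np.nonzero(c[:,x])[0]; print(x,r.min() if len(r) else None,r.max() if len(r) else None,end=' | ')
mp={'scene':z['p_scene'],'top':(c>0).astype(np.float32)}
for s in(['scene','top'],['top']): print('plate',s,*fit({k:mp[k] for k in s},PLATE,lean,[.485,-.32,3.44,.1],[.01,.01,.1,.05]))
x,f=fit(mp,PLATE,lean,[.485,-.32,3.44,.1],[.01,.01,.1,.05])
Rm,t=lean(x); top=t+Rm@[.045,0,-.011]; print('top edge mid',top,'mid',t)
e=I[180:225,335:410].copy(); e=cv2.resize(e,None,fx=8,fy=8,interpolation=0)
for n in('scene','top'):
    J=cv2.imread(f'pics/{n}0.png'); k=8; s=sil(n,PLATE,Rm,t)
    x0,y0=(335,180) if n=='top' else (118,148)
    J=cv2.resize(J[y0:y0+50,x0:x0+75],None,fx=k,fy=k,interpolation=0); M=cv2.resize(s[y0:y0+50,x0:x0+75],None,fx=k,fy=k)
    ct,_=cv2.findContours((M>.5).astype(np.uint8),0,2); cv2.drawContours(J,ct,-1,(255,255,255),1); cv2.imwrite(f'pics/p_{n}.png',J)
cv2.imwrite('pics/d.png',cv2.resize(np.vstack([cv2.imread('pics/p_top.png'),cv2.imread('pics/p_scene.png')]),(450,600)))
E
```

```text
939.0 338 381 159 214
177 349 393 195 211
345 None None | 351 207 208 | 357 205 210 | 363 205 207 | 369 200 211 | 375 201 209 | 381 198 201 | 387 197 199 | 393 197 197 | 399 None None | plate ['scene', 'top'] [ 0.4989963  -0.31063612  3.46444479  0.0496742 ] 0.43140339851379395
plate ['top'] [ 0.4990606  -0.30972839  3.46331494  0.04764328] 0.6322975158691406
top edge mid [ 0.50323425 -0.30921828  0.09988898] mid [ 0.49069646 -0.3134129   0.05549068]
```

View pics/d.png

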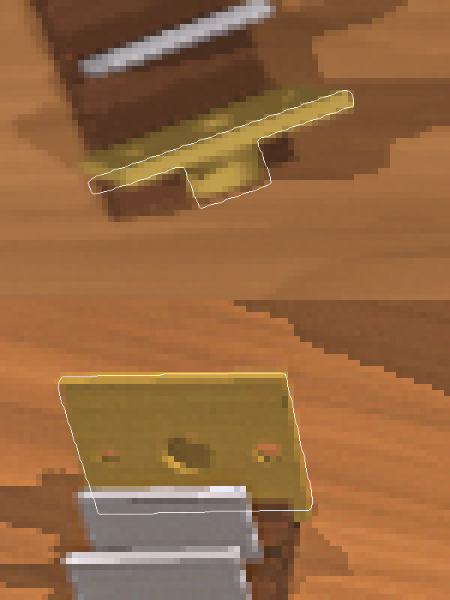

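```bash
python3 - <<'E'
from h import *
z=np.load('m.npz'); I=cv2.imread('pics/top0.png'); h=cv2.cvtColor(I,cv2.COLOR_BGR2HSV)
c=cv2.inRange(h,(19,90,50),(38,255,255)); w=np.zeros_like(c); w[185:220,340:405]=1; c=cv2.morphologyEx(c*w,cv2.MORPH_CLOSE,np.ones((2,2)))
m={'scene':z['p_scene'].copy(),'top':(c>0).astype(np.float32)}; print(m['top'].sum())
def cost(p,both=1):
    c=0
    for n in m:
        s=sil(n,PLATE,*lean(p)); a=m[n].copy()
        if n=='scene': s[179:]=0;a[179:]=0
        c+=np.abs(s-a).sum()/a.sum()
    return c
for l in(-.15,0):
    p0=np.array([.5,-.31,3.44,l]); sx=np.vstack([p0]+[p0+np.diag([.01,.01,.1,.08])[i] for i in range(4)])
    r=minimize(cost,p0,method='Nelder-Mead',options=dict(initial_simplex=sx,maxiter=400)); Rm,t=lean(r.x); print(r.x,r.fun,'top',t+Rm@[.045,0,-.011],'mid',t)
print(at_z('top',(371.8,203.9),.1),at_z('top',(350,211),.1),at_z('top',(393.7,196.5),.1))
# plan: above the plate
T=t+Rm@[.045,0,-.011]; az=r.x[2]-np.pi; print('az',az)
p,rr=plan([.47,.0,.26],down(az+.45),6); p,rr=plan([T[0],T[1],.2],down(az),8,p,rr)
E
```

```text
368.0
[ 0.50644798 -0.30893333  3.46154917 -0.07711011] 0.13503439724445343 top [ 0.4998668  -0.31111395  0.09973256] mid [ 0.49274668 -0.31347314  0.05401891]
[ 0.50651277 -0.30884068  3.46214654 -0.08176404] 0.1347835808992386 top [ 0.49953664 -0.31115679  0.09969933] mid [ 0.49261991 -0.31345317  0.05395126]
[ 0.49855424 -0.30162013  0.1       ] [ 0.47968767 -0.24125587  0.1       ] [ 0.51829947 -0.36262096  0.1       ]
az 0.32055388300942855
dp [[-0.483,-0.948,-0.061],[-0.549,-0.912,-0.06],[-0.612,-0.87,-0.061],[-0.672,-0.825,-0.06],[-0.729,-0.776,-0.061],[-0.781,-0.722,-0.06]]
rot [0.0, 0.0, 0.0225] x 6 maxstep 0.95 deg/row 4.0
dp [[-0.762,-0.611,0.187],[-0.795,-0.568,0.187],[-0.825,-0.522,0.187],[-0.854,-0.475,0.187],[-0.879,-0.426,0.187],[-0.902,-0.376,0.187],[-0.921,-0.325,0.187],[-0.938,-0.273,0.187]]
rot [0.0, -0.0, 0.0179] x 8 maxstep 0.94 deg/row 3.2
```

Call:
drive_tool --claw '[-0.2, -0.2, -0.2, -0.2, -0.2, -0.2, -0.2, -0.2]' --dp '[[-0.483, -0.948, -0.061], [-0.549, -0.912, -0.06], [-0.612, -0.87, -0.061], [-0.672, -0.825, -0.06], [-0.729, -0.776, -0.061], [-0.781, -0.722, -0.06], [-0.762, -0.611, 0.187], [-0.795, -0.568, 0.187]]' --rotation '[[0, 0, 0.0225], [0, 0, 0.0225], [0, 0, 0.0225], [0, 0, 0.0225], [0, 0, 0.0225], [0, 0, 0.0225], [0, 0, 0.0179], [0, 0, 0.0179]]'

```text
time_s: 3.6
tool_pos: [0.4768, -0.0777, 0.245]
ee_rot: [1.386, 2.818, 0.001]
ft_force: [0.5, -0.2, 0.2]
gripper_width: 0.0512
finger_force: 0.0
```

```bash
cat >> h.py <<'E'
def frame(z,y): # tool z, tool y directions
    z=np.array(z,float)/np.linalg.norm(z); y=np.array(y,float); y-=z*(y@z); y/=np.linalg.norm(y); return R.from_matrix(np.c_[np.cross(y,z),y,z])
E
python3 - <<'E'
from h import *
x=[.5065,-.3089,3.462,-.08]; Rm,t=lean(x); T=t+Rm@[.045,0,-.011]; G=frame(-Rm[:,0],-Rm[:,2]); print(T,G.as_matrix())
p,r=plan(T+Rm[:,0]*.07,G,6); p,r=plan(T+Rm[:,0]*.03,G,2,p,r); p,r=plan(T-Rm[:,0]*.01,G,3,p,r)
E
```

```text
[ 0.49967371 -0.31116524  0.09971215] [[-3.14953202e-01  9.46071678e-01  7.58476116e-02]
 [ 9.49107202e-01  3.13945889e-01  2.51693888e-02]
 [ 6.93889390e-18  7.99146940e-02 -9.96801706e-01]]
dp [[-0.821,-0.541,0.315],[-0.849,-0.497,0.309],[-0.875,-0.454,0.306],[-0.899,-0.408,0.302],[-0.92,-0.361,0.299],[-0.937,-0.313,0.297]]
rot [-0.0041, -0.0007, 0.0178] x 6 maxstep 0.94 deg/row 3.3
dp [[-0.0,0.001,0.5],[-0.0,-0.0,0.5]]
rot [-0.0001, 0.0, 0.0001] x 2 maxstep 0.5 deg/row 0.0
dp [[0.0,0.0,0.333],[0.0,0.0,0.334],[0.0,0.0,0.333]]
rot [-0.0, 0.0, -0.0] x 3 maxstep 0.33 deg/row 0.0
```

Call:
drive_tool --claw '[-0.2, -0.2, -0.2, -0.2, -0.2, -0.2, -0.2, -0.2]' --dp '[[-0.821, -0.541, 0.315], [-0.849, -0.497, 0.309], [-0.875, -0.454, 0.306], [-0.899, -0.408, 0.302], [-0.92, -0.361, 0.299], [-0.937, -0.313, 0.297], [0, 0, 0.3], [0, 0, 0]]' --rotation '[[-0.0041, -0.0007, 0.0178], [-0.0041, -0.0007, 0.0178], [-0.0041, -0.0007, 0.0178], [-0.0041, -0.0007, 0.0178], [-0.0041, -0.0007, 0.0178], [-0.0041, -0.0007, 0.0178], [0, 0, 0], [0, 0, 0]]'

```text
time_s: 4.6
tool_pos: [0.4949, -0.3103, 0.1564]
ee_rot: [1.809, 2.514, 0.098]
ft_force: [0.3, 0.3, 0.5]
gripper_width: 0.0515
finger_force: 0.0
```

```bash
python3 - <<'E'
from h import *
o=[]
for n,(x0,y0) in {'top':(335,165),'scene':(110,110)}.items():
    f=imaging.grab_frame(n); o.append(cv2.resize(f[y0:y0+75,x0:x0+75],(400,400),interpolation=2))
cv2.imwrite('pics/e.png',np.hstack(o))
x=[.5065,-.3089,3.462,-.08]; Rm,t=lean(x); T=t+Rm@[.045,0,-.011]; G=frame(-Rm[:,0],-Rm[:,2])
s=sensors.read_state(); print(s['tool_pos'],G.as_matrix().T@(T-s['tool_pos'])); plan(T-Rm[:,0]*.01,G,4)
E
```

```text
[ 0.49574791 -0.31005834  0.1575204 ] [-0.00228702 -0.00125314  0.05789326]
dp [[-0.015,-0.007,0.424],[-0.014,-0.007,0.425],[-0.015,-0.008,0.424],[-0.014,-0.007,0.424]]
rot [-0.0001, -0.0001, 0.0003] x 4 maxstep 0.42 deg/row 0.1
```

View pics/e.png

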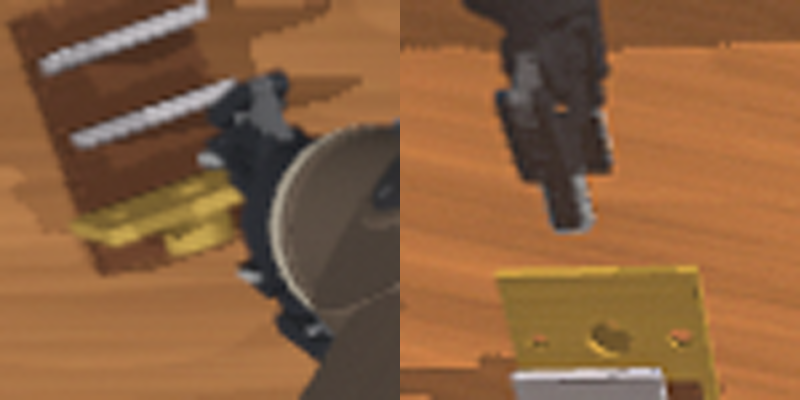

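```bash
python3 - <<'E'
from h import *
x=[.5065,-.3089,3.462,-.08]; Rm,t=lean(x)
print(proj('scene',[t+Rm@[.045,s*.055,-.015] for s in(-1,1)])); print(proj('top',[t+Rm@[.045,s*.055,-.011] for s in(-1,1)]))
s=sensors.read_state(); r=R.from_rotvec(s['ee_rot']); 
print('tip',proj('scene',[s['tool_pos']+r.apply([0,k*.026,.01]) for k in (-1,1)]), proj('top',[s['tool_pos']+r.apply([0,k*.026,.01]) for k in (-1,1)]))
E
```

```text
[[127.05423681 161.10256545]
 [164.63405732 160.59790329]]
[[393.94998898 196.97656947]
 [356.40569608 209.96665953]]
tip [[145.52685673 141.87324992]
 [142.2209567  151.75598657]] [[382.67747035 213.37665731]
 [376.40046961 194.73894741]]
```

Call:
drive_tool --claw '[-0.2, -0.2, -0.2, -0.2, -0.2, 1, 1, 1]' --dp '[[0.01, -0.01, 0.42], [0, 0, 0.42], [0, 0, 0.43], [0, 0, 0.43], [0, 0, 0], [0, 0, 0], [0, 0, 0], [0, 0, 0]]' --rotation '[[0, 0, 0], [0, 0, 0], [0, 0, 0], [0, 0, 0], [0, 0, 0], [0, 0, 0], [0, 0, 0], [0, 0, 0]]'

```text
time_s: 5.7
tool_pos: [0.5015, -0.3094, 0.0904]
ee_rot: [1.806, 2.51, 0.1]
ft_force: [3.3, 0.2, 1.0]
gripper_width: 0.0067
finger_force: 59.7
```

```bash
cat >> h.py <<'E'
def restpose(yaw=-1.734,c=(.5456,.0092),xl=-.038):
    xd=np.array([np.cos(yaw),np.sin(yaw),0]); lip=np.array([c[0],c[1],.05])+xl*xd
    u=(xd+[0,0,1])/2**.5; n=(-xd+[0,0,1])/2**.5
    return lip,u,n
E
python3 - <<'E'
from h import *
lip,u,n=restpose(); G=frame(-u,-n)
s=sensors.read_state(); p=np.array(s['tool_pos']); r=R.from_rotvec(s['ee_rot'])
tgt=lambda a,b: lip+u*(.045+a)+n*(.015+b)-G.apply([0,-.011,.035])
print('lip',lip,'tcp appr',tgt(.012,.03),'final',tgt(.004,.001))
p,r=plan(p+r.apply([0,0,-.14]),r,4,p,r); p,r=plan([.50,-.17,.27],G,7,p,r) if 0 else plan(tgt(.03,.08),G,14,p,r)
plan(tgt(.012,.02),G,4,p,r)
E
```

```text
lip [0.55177425 0.04669505 0.05      ] tcp appr [0.54511058 0.00622783 0.13909545] final [ 0.54269787 -0.00842409  0.1129325 ]
dp [[-0.0,0.0,-0.875],[0.0,0.0,-0.875],[0.0,-0.0,-0.875],[0.0,-0.0,-0.875]]
rot [0.0, 0.0, 0.0] x 4 maxstep 0.88 deg/row 0.0
dp [[0.545,0.285,0.099],[0.574,0.21,0.118],[0.592,0.133,0.142],[0.597,0.055,0.17],[0.59,-0.022,0.2],[0.57,-0.095,0.232],[0.539,-0.164,0.265],[0.497,-0.226,0.3],[0.444,-0.28,0.335],[0.384,-0.326,0.367],[0.315,-0.36,0.398],[0.242,-0.384,0.427],[0.164,-0.396,0.453],[0.084,-0.395,0.474]]
rot [0.0121, 0.0165, 0.0448] x 14 maxstep 0.6 deg/row 8.9
dp [[-0.0,0.375,0.113],[-0.001,0.375,0.112],[-0.0,0.375,0.113],[-0.0,0.375,0.112]]
rot [0.0, 0.0, 0.0001] x 4 maxstep 0.38 deg/row 0.0
```

Call:
drive_tool --claw '[1, 1, 1, 1, 1, 1, 1, 1]' --dp '[[0, 0, -0.5], [0, 0, -1], [0, 0, -1], [0, 0, -1], [0.545, 0.285, 0.099], [0.574, 0.21, 0.118], [0.592, 0.133, 0.142], [0.597, 0.055, 0.17]]' --rotation '[[0, 0, 0], [0, 0, 0], [0, 0, 0], [0, 0, 0], [0.0121, 0.0165, 0.0448], [0.0121, 0.0165, 0.0448], [0.0121, 0.0165, 0.0448], [0.0121, 0.0165, 0.0448]]'

```text
time_s: 6.7
tool_pos: [0.5059, -0.2142, 0.2164]
ee_rot: [-2.287, -1.798, -0.102]
ft_force: [0.3, -0.7, -5.2]
gripper_width: 0.007
finger_force: 59.5
```

Call:
drive_tool --claw '[1, 1, 1, 1, 1, 1, 1, 1]' --dp '[[0.59, -0.022, 0.2], [0.57, -0.095, 0.232], [0.539, -0.164, 0.265], [0.497, -0.226, 0.3], [0.444, -0.28, 0.335], [0.384, -0.326, 0.367], [0.315, -0.36, 0.398], [0.242, -0.384, 0.427]]' --rotation '[[0.0121, 0.0165, 0.0448], [0.0121, 0.0165, 0.0448], [0.0121, 0.0165, 0.0448], [0.0121, 0.0165, 0.0448], [0.0121, 0.0165, 0.0448], [0.0121, 0.0165, 0.0448], [0.0121, 0.0165, 0.0448], [0.0121, 0.0165, 0.0448]]'

```text
time_s: 7.7
tool_pos: [0.5393, -0.0201, 0.1917]
ee_rot: [-2.436, -0.183, -0.083]
ft_force: [0.2, 0.3, -6.0]
gripper_width: 0.0067
finger_force: 59.7
```

```bash
cat > rp.py <<'E'
from h import *
import sys
a,b,k=float(sys.argv[1]),float(sys.argv[2]),int(sys.argv[3])
lip,u,n=restpose(); G=frame(-u,-n)
s=sensors.read_state(); print(np.round(s['q'],2),np.round(s['ft_force'],1),s['gripper_width'])
tgt=lambda a,b: lip+u*(.045+a)+n*(.015+b)-G.apply([0,-.011,.035])
print(tgt(a,b),s['tool_pos']); plan(tgt(a,b),G,k)
E
python3 rp.py .03 .08 4
```

```text
[-0.15  0.62  0.74  1.85 -0.99  1.45 -0.38] [ 0.2  0.3 -6. ] 0.006742205175130821
[0.54878708 0.02855457 0.18717872] [ 0.53926439 -0.02013004  0.19171068]
dp [[0.089,-0.203,0.219],[0.069,-0.204,0.224],[0.05,-0.204,0.23],[0.029,-0.203,0.235]]
rot [0.0061, 0.0083, 0.0219] x 4 maxstep 0.24 deg/row 4.4
```

Call:
drive_tool --claw '[1, 1, 1, 1, 1, 1, 1, 1]' --dp '[[0.089, -0.203, 0.219], [0.069, -0.204, 0.224], [0.05, -0.204, 0.23], [0.029, -0.203, 0.235], [0, 0.3, 0.1], [0, 0, 0], [0, 0, 0], [0, 0, 0]]' --rotation '[[0.0061, 0.0083, 0.0219], [0.0061, 0.0083, 0.0219], [0.0061, 0.0083, 0.0219], [0.0061, 0.0083, 0.0219], [0, 0, 0], [0, 0, 0], [0, 0, 0], [0, 0, 0]]'

```text
time_s: 8.7
tool_pos: [0.548, 0.0224, 0.1768]
ee_rot: [-2.35, 0.185, -0.081]
ft_force: [-0.7, 0.2, -5.4]
gripper_width: 0.0068
finger_force: 59.7
```

```bash
cat > look.py <<'E'
from h import *
def overlay(n,f,parts_poses,x0,y0,w,h,k):
    J=cv2.resize(f[y0:y0+h,x0:x0+w],None,fx=k,fy=k,interpolation=2)
    for parts,Rm,t,col in parts_poses:
        for p in parts:
            q=((proj(n,p@Rm.T+t)+.5-[x0,y0])*k).astype(np.float32)
            cv2.polylines(J,[cv2.convexHull(q).astype(np.int32)],1,col,1)
    return J
E
python3 rp.py .012 .02 4; python3 - <<'E'
from look import *
s=sensors.read_state(); r=R.from_rotvec(s['ee_rot']); p=np.array(s['tool_pos'])
M=r.as_matrix(); Rm=np.c_[-M[:,2],M[:,0],-M[:,1]]; Rm[:,1]=np.cross(Rm[:,2],Rm[:,0]); t=p+r.apply([0,-.011,.035])
rr,rt=planar()([.5456,.0092,-1.734]); o=[]
for n,(x0,y0) in {'top':(215,140),'scene':(200,150)}.items():
    o.append(overlay(n,imaging.grab_frame(n),[(PLATE,Rm,t,(255,255,0)),(restparts(-.038,.0126),rr,rt,(255,0,255))],x0,y0,80,100,5))
cv2.imwrite('pics/f.png',np.hstack(o))
E
```

```text
[-0.19  0.63  0.74  1.97 -1.16  1.4  -0.55] [-0.7  0.2 -5.4] 0.006765990019781506
[ 0.54396167 -0.00074927  0.13202439] [0.54803565 0.02242074 0.17681336]
dp [[-0.003,0.302,0.094],[-0.003,0.302,0.094],[-0.002,0.302,0.093],[-0.002,0.302,0.094]]
rot [-0.0, 0.0001, 0.0004] x 4 maxstep 0.3 deg/row 0.1
```

View pics/f.png

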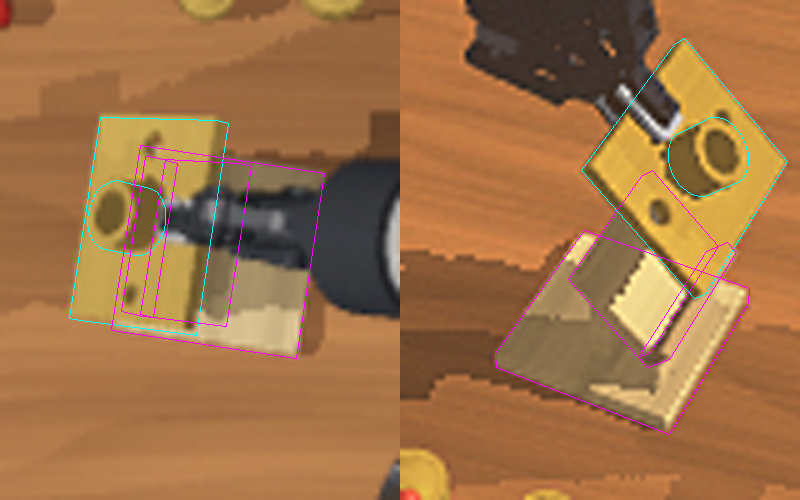

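Call:
drive_tool --claw '[1, 1, 1, 1, 1, 1, 1, 1]' --dp '[[0, 0.302, 0.094], [0, 0.302, 0.094], [0, 0.302, 0.094], [0, 0.302, 0.094], [0, 0.2, 0], [0, 0.15, 0.05], [0, 0.1, 0.1], [0, 0, 0]]' --rotation '[[0, 0, 0], [0, 0, 0], [0, 0, 0], [0, 0, 0], [0, 0, 0], [0, 0, 0], [0, 0, 0], [0, 0, 0]]'

```text
time_s: 9.8
tool_pos: [0.5428, -0.0085, 0.1146]
ee_rot: [-2.349, 0.185, -0.079]
ft_force: [1.6, 0.3, -5.4]
gripper_width: 0.0068
finger_force: 59.7
```

```bash
python3 rp.py .003 .0 2
```

```text
[-0.1   0.74  0.7   1.98 -1.2   1.39 -0.41] [ 1.6  0.3 -5.4] 0.006793011014800973
[ 0.54269787 -0.00842409  0.11151829] [ 0.5428426  -0.00845503  0.11464035]
dp [[-0.002,0.028,0.028],[-0.002,0.027,0.027]]
rot [-0.0002, 0.0004, 0.0007] x 2 maxstep 0.03 deg/row 0.1
```

Call:
drive_tool --claw '[1, 1, 1, 1, 0.3, 0.1, 0, 0]' --dp '[[0, 0.04, 0.03], [0, 0.04, 0.03], [0, 0, 0], [0, 0, 0], [0, 0, 0], [0, 0, 0], [0, 0, 0], [0, 0, 0]]' --rotation '[[0, 0, 0], [0, 0, 0], [0, 0, 0], [0, 0, 0], [0, 0, 0], [0, 0, 0], [0, 0, 0], [0, 0, 0]]'

```text
time_s: 10.8
tool_pos: [0.5428, -0.0096, 0.1108]
ee_rot: [-2.35, 0.186, -0.08]
ft_force: [-0.2, -0.1, 0.4]
gripper_width: 0.0427
finger_force: 0.0
```

Call:
drive_tool --claw '[0, 0, 0, 0, 0, 0, 0, 0]' --dp '[[0, 0, -0.4], [0, 0, -0.8], [0, 0, -0.8], [0, -0.5, -0.6], [0, -0.8, -0.3], [0, -0.8, 0], [0, -0.8, 0], [0, 0, 0]]' --rotation '[[0, 0, 0], [0, 0, 0], [0, 0, 0], [0, 0, 0], [0, 0, 0], [0, 0, 0], [0, 0, 0], [0, 0, 0]]'

```text
time_s: 11.8
tool_pos: [0.5427, -0.009, 0.2771]
ee_rot: [-2.349, 0.182, -0.083]
ft_force: [-0.2, -0.0, 0.4]
gripper_width: 0.0425
finger_force: 0.0
```

```bash
cat > v.py <<'E'
from look import *
lip,u,nn=restpose(); Rm=np.c_[u,np.cross(nn,u),nn]
I={n:imaging.grab_frame(n) for n in('top','scene')}; m={}
for n in I:
    px=proj(n,lip+u*.045+nn*.008)[0]; m[n]=best('hub_plate_mid',n,px,20); print(n,px,m[n] is not None and m[n].sum())
m={k:v for k,v in m.items() if v is not None}
def pose(p): # y shift, s along u, rotation in plane
    q=R.from_rotvec(nn*p[2]).as_matrix()@Rm; return q,lip+Rm[:,1]*p[0]+u*(.045+p[1])+nn*.015
x,f=fit(m,PLATE,pose,[0,0,0],[.005,.005,.05]); print(x,f); q,t=pose(x); print('mid',t); np.savez('rest_plate.npz',Rm=q,t=t)
o=[overlay(n,I[n],[(PLATE,q,t,(255,255,0))],x0,y0,80,100,5) for n,(x0,y0) in {'top':(215,140),'scene':(200,150)}.items()]
cv2.imwrite('pics/g.png',np.hstack(o))
s=sensors.read_state(); print(s['tool_pos'],s['ee_rot'],np.round(s['q'],2))
E
python3 v.py
```

```text
top [254.03207479 187.43902621] 925.0
scene [248.23991279 196.84065131] 1030.0
[ 0.00140396 -0.00151946  0.01834485] 0.13913123309612274
mid [0.5498874  0.02659576 0.09135199]
[ 0.54211985 -0.01058881  0.27437094] [-2.34999049  0.18788247 -0.07961646] [-0.19  0.5   0.81  1.86 -1.03  1.52 -0.71]
```

View pics/g.png

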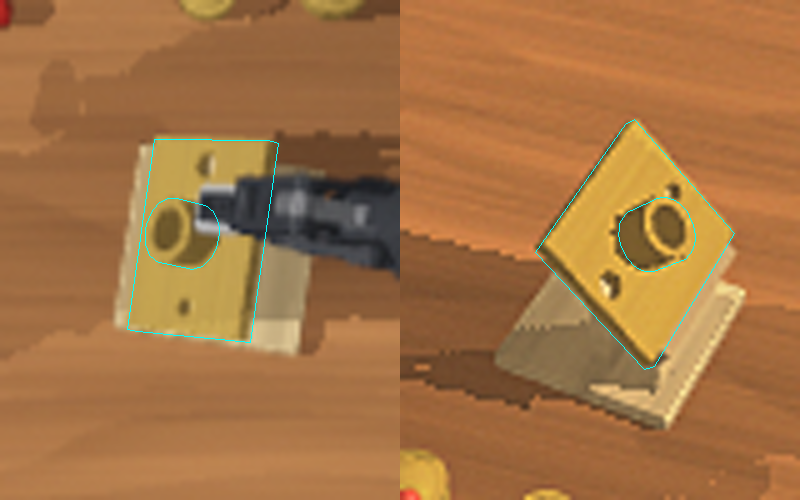

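```bash
cat > cg.py <<'E'
from h import *
import sys
z=np.load('rest_plate.npz'); q,t=z['Rm'],z['t']; n=q[:,2]; G=frame(-n,q[:,0])
s=sensors.read_state(); p=np.array(s['tool_pos']); r=R.from_rotvec(s['ee_rot']); print(p,np.round(s['q'],2),s['gripper_width'])
for a,k in zip(sys.argv[1::2],sys.argv[2::2]):
    p,r=plan(t+n*float(a),G,int(k),p,r)
E
python3 cg.py .10 12 .03 4 .0085 2
```

```text
[ 0.54211985 -0.01058881  0.27437094] [-0.19  0.5   0.81  1.86 -1.03  1.52 -0.71] 0.04286331718127327
dp [[0.004,0.005,0.326],[0.004,-0.037,0.323],[0.005,-0.079,0.316],[0.005,-0.119,0.303],[0.005,-0.158,0.284],[0.007,-0.194,0.261],[0.006,-0.227,0.234],[0.007,-0.255,0.203],[0.008,-0.279,0.167],[0.008,-0.299,0.129],[0.009,-0.313,0.089],[0.009,-0.322,0.048]]
rot [-0.0417, -0.0004, -0.0003] x 12 maxstep 0.33 deg/row 7.5
dp [[-0.0,-0.001,0.437],[-0.001,0.0,0.438],[0.0,-0.0,0.437],[0.0,-0.0,0.438]]
rot [0.0001, -0.0001, -0.0] x 4 maxstep 0.44 deg/row 0.0
dp [[0.0,-0.0,0.269],[0.0,-0.0,0.268]]
rot [-0.0, 0.0001, -0.0] x 2 maxstep 0.27 deg/row 0.0
```

Call:
drive_tool --claw '[-0.4, -0.4, -0.4, -0.4, -0.4, -0.4, -0.4, -0.4]' --dp '[[0.004, 0.005, 0.326], [0.004, -0.037, 0.323], [0.005, -0.079, 0.316], [0.005, -0.119, 0.303], [0.005, -0.158, 0.284], [0.007, -0.194, 0.261], [0.006, -0.227, 0.234], [0.007, -0.255, 0.203]]' --rotation '[[-0.0417, 0, 0], [-0.0417, 0, 0], [-0.0417, 0, 0], [-0.0417, 0, 0], [-0.0417, 0, 0], [-0.0417, 0, 0], [-0.0417, 0, 0], [-0.0417, 0, 0]]'

```text
time_s: 13.0
tool_pos: [0.5559, 0.0612, 0.2]
ee_rot: [2.866, -0.23, -0.027]
ft_force: [0.4, -1.0, -0.7]
gripper_width: 0.0597
finger_force: 0.0
```

Call:
drive_tool --claw '[-0.4, -0.4, -0.4, -0.4, -0.4, -0.4, -0.4, -0.4]' --dp '[[0.008, -0.279, 0.167], [0.008, -0.299, 0.129], [0.009, -0.313, 0.089], [0.009, -0.322, 0.048], [0, 0, 0.2], [0, 0, 0.2], [0, 0, 0], [0, 0, 0]]' --rotation '[[-0.0417, 0, 0], [-0.0417, 0, 0], [-0.0417, 0, 0], [-0.0417, 0, 0], [0, 0, 0], [0, 0, 0], [0, 0, 0], [0, 0, 0]]'

```text
time_s: 14.0
tool_pos: [0.5613, 0.0853, 0.1524]
ee_rot: [2.351, -0.191, -0.075]
ft_force: [0.9, 0.1, -0.2]
gripper_width: 0.0598
finger_force: 0.0
```

```bash
python3 cg.py .03 4 .0085 2
```

```text
[0.56127366 0.08533746 0.15241668] [-1.2   1.06  1.19  1.65 -0.22  1.24 -1.78] 0.059763034022812994
dp [[-0.012,-0.005,0.347],[-0.012,-0.005,0.346],[-0.011,-0.005,0.347],[-0.011,-0.006,0.347]]
rot [-0.0001, -0.0003, -0.0015] x 4 maxstep 0.35 deg/row 0.3
dp [[-0.0,0.0,0.269],[0.0,0.0,0.268]]
rot [-0.0001, -0.0001, 0.0] x 2 maxstep 0.27 deg/row 0.0
```

Call:
drive_tool --claw '[-0.4, -0.4, -0.4, -0.4, -0.4, -0.4, -0.4, -0.4]' --dp '[[-0.012, -0.005, 0.347], [-0.012, -0.005, 0.347], [-0.012, -0.005, 0.347], [-0.012, -0.005, 0.347], [0, 0, 0.26], [0, 0, 0.26], [0, 0, 0], [0, 0, 0]]' --rotation '[[0, 0, -0.0015], [0, 0, -0.0015], [0, 0, -0.0015], [0, 0, -0.0015], [0, 0, 0], [0, 0, 0], [0, 0, 0], [0, 0, 0]]'

```text
time_s: 15.0
tool_pos: [0.5513, 0.034, 0.0971]
ee_rot: [2.352, -0.165, -0.083]
ft_force: [-0.2, 0.4, 0.7]
gripper_width: 0.0599
finger_force: 0.0
```

```bash
python3 cg.py .0085 2; python3 -c "
from h import *
s=sensors.read_state();print(s['ft_force'],s['torque'])"
```

```text
[0.55125207 0.0339713  0.09710235] [-1.15  1.1   1.14  1.76 -0.24  1.08 -1.74] 0.059903151664054965
dp [[-0.002,0.015,0.011],[-0.002,0.016,0.011]]
rot [0.0001, -0.0008, 0.0004] x 2 maxstep 0.02 deg/row 0.2
[-0.18221583  0.43848029  0.69480259] [ 0.74797602 -0.09244148  0.0044888 ]
```

Call:
drive_tool --claw '[-0.4, 0, 1, 1, 1, 1, 1, 1]' --dp '[[0, 0.03, 0.02], [0, 0, 0], [0, 0, 0], [0, 0, 0], [0, 0, 0], [0, 0, 0], [0, 0, -0.1], [0, 0, -0.3]]' --rotation '[[0, 0, 0], [0, 0, 0], [0, 0, 0], [0, 0, 0], [0, 0, 0], [0, 0, 0], [0, 0, 0], [0, 0, 0]]'

```text
time_s: 16.0
tool_pos: [0.5515, 0.0431, 0.1079]
ee_rot: [2.351, -0.167, -0.087]
ft_force: [0.5, 0.9, -4.6]
gripper_width: 0.0331
finger_force: 60.6
```

```bash
python3 - <<'E'
from h import *
s=sensors.read_state(); p=np.array(s['tool_pos']); r=R.from_rotvec(s['ee_rot']); print(p,np.round(s['q'],2),s['gripper_width'],s['ft_force'])
p,r=plan(p-r.as_matrix()[:,2]*.04,r,2,p,r)
p,r=plan([.52,.12,.24],down(-1.6),6,p,r)
p,r=plan([.49,.316,.16],down(0),14,p,r)
E
```

```text
[0.55150849 0.04308359 0.10790525] [-1.16  1.09  1.15  1.75 -0.24  1.11 -1.75] 0.03314398298805065 [ 0.48383279  0.86586784 -4.55434492]
dp [[0.0,0.0,-0.5],[0.0,-0.0,-0.5]]
rot [0.0, 0.0, 0.0] x 2 maxstep 0.5 deg/row 0.0
dp [[-0.184,0.177,-0.431],[-0.182,0.117,-0.453],[-0.179,0.053,-0.465],[-0.175,-0.012,-0.469],[-0.17,-0.076,-0.466],[-0.163,-0.138,-0.453]]
rot [0.0416, 0.0031, -0.0057] x 6 maxstep 0.47 deg/row 7.6
dp [[-0.064,-0.348,0.143],[-0.023,-0.354,0.143],[0.017,-0.353,0.142],[0.057,-0.35,0.143],[0.097,-0.34,0.143],[0.135,-0.328,0.143],[0.172,-0.31,0.143],[0.205,-0.288,0.143],[0.237,-0.263,0.142],[0.266,-0.234,0.143],[0.291,-0.202,0.143],[0.312,-0.168,0.143],[0.329,-0.131,0.143],[0.341,-0.093,0.143]]
rot [-0.0, 0.0, -0.0364] x 14 maxstep 0.35 deg/row 6.6
```

Call:
drive_tool --claw '[1, 1, 1, 1, 1, 1, 1, 1]' --dp '[[0, 0, -0.5], [0, 0, -0.5], [-0.184, 0.177, -0.431], [-0.182, 0.117, -0.453], [-0.179, 0.053, -0.465], [-0.175, -0.012, -0.469], [-0.17, -0.076, -0.466], [-0.163, -0.138, -0.453]]' --rotation '[[0, 0, 0], [0, 0, 0], [0.0416, 0.0031, -0.0057], [0.0416, 0.0031, -0.0057], [0.0416, 0.0031, -0.0057], [0.0416, 0.0031, -0.0057], [0.0416, 0.0031, -0.0057], [0.0416, 0.0031, -0.0057]]'

```text
time_s: 17.0
tool_pos: [0.5199, 0.1209, 0.2413]
ee_rot: [-3.137, 0.04, -0.002]
ft_force: [0.5, -0.8, -5.9]
gripper_width: 0.0332
finger_force: 60.7
```

Call:
drive_tool --claw '[1, 1, 1, 1, 1, 1, 1, 1]' --dp '[[-0.064, -0.348, 0.143], [-0.023, -0.354, 0.143], [0.017, -0.353, 0.142], [0.057, -0.35, 0.143], [0.097, -0.34, 0.143], [0.135, -0.328, 0.143], [0.172, -0.31, 0.143], [0.205, -0.288, 0.143]]' --rotation '[[0, 0, -0.0364], [0, 0, -0.0364], [0, 0, -0.0364], [0, 0, -0.0364], [0, 0, -0.0364], [0, 0, -0.0364], [0, 0, -0.0364], [0, 0, -0.0364]]'

```text
time_s: 18.0
tool_pos: [0.5026, 0.2327, 0.1943]
ee_rot: [2.834, 1.355, -0.0]
ft_force: [0.2, -0.2, -4.6]
gripper_width: 0.0334
finger_force: 61.0
```

```bash
cat > jp.py <<'E'
from h import *
import sys
s=sensors.read_state(); p=np.array(s['tool_pos']); r=R.from_rotvec(s['ee_rot']); print(p,np.round(s['q'],2),s['gripper_width'],np.round(s['ft_force'],2))
a=list(map(float,sys.argv[1:])); plan(a[:3],down(a[3]),int(a[4]))
E
python3 jp.py .49 .316 .16 0 8
```

```text
[0.5025758  0.23267348 0.19426719] [-1.09  0.45  0.79  1.86 -0.37  0.99 -0.82] 0.03341692989728842 [ 0.19 -0.22 -4.6 ]
dp [[0.178,-0.194,0.107],[0.194,-0.178,0.107],[0.208,-0.162,0.107],[0.221,-0.143,0.107],[0.233,-0.124,0.107],[0.242,-0.103,0.106],[0.25,-0.083,0.107],[0.256,-0.061,0.107]]
rot [0.0, 0.0, -0.027] x 8 maxstep 0.26 deg/row 4.9
```

Call:
drive_tool --claw '[1, 1, 1, 1, 1, 1, 1, 1]' --dp '[[0.178, -0.194, 0.107], [0.194, -0.178, 0.107], [0.208, -0.162, 0.107], [0.221, -0.143, 0.107], [0.233, -0.124, 0.107], [0.242, -0.103, 0.106], [0.25, -0.083, 0.107], [0.256, -0.061, 0.107]]' --rotation '[[0, 0, -0.027], [0, 0, -0.027], [0, 0, -0.027], [0, 0, -0.027], [0, 0, -0.027], [0, 0, -0.027], [0, 0, -0.027], [0, 0, -0.027]]'

```text
time_s: 19.0
tool_pos: [0.4905, 0.3158, 0.16]
ee_rot: [2.222, 2.219, -0.001]
ft_force: [0.5, -0.2, -6.0]
gripper_width: 0.0332
finger_force: 61.0
```

```bash
cat > pm.py <<'E'
from look import *
s=sensors.read_state(); p=np.array(s['tool_pos']); r=R.from_rotvec(s['ee_rot']); print(p,r.as_matrix().round(4).tolist(),np.round(s['q'],2),np.round(s['ft_force'],1),np.round(s['torque'],2))
I={n:imaging.grab_frame(n) for n in('scene','top')}; m={}
for n in I:
    h=cv2.cvtColor(I[n],cv2.COLOR_BGR2HSV); c=cv2.inRange(h,(19,90,50),(38,255,255)); px=proj(n,p-[0,0,.0085])[0]
    y,x=np.mgrid[:384,:512]; c[np.hypot(x-px[0],y-px[1])>45]=0
    k,l,st,ce=cv2.connectedComponentsWithStats(c); c=(l==1+np.argmax(st[1:,4])); print(n,px,c.sum())
    m[n]=best('hub_plate_mid',n,px,30); print('net',None if m[n] is None else m[n].sum())
    if m[n] is None: m[n]=c.astype(np.float32)
z=p[2]-.0085
PL=[PLATE[0]]
def cost(q,use):
    c=0
    for n in use:
        s=sil(n,PLATE,R.from_euler('z',q[2]).as_matrix(),np.array([q[0],q[1],z+q[3]])); 
        d=s-m[n]; g=G[n]; c+=np.abs(d*(1-g)).sum()/m[n].sum()
    return c
# ignore dark gripper pixels
G={n:(cv2.dilate((I[n].max(2)<75).astype(np.uint8),np.ones((3,3)))>0).astype(np.float32)*0 for n in I}
for n in I:
    hull=cv2.convexHull(np.argwhere(m[n]>0)[:,::-1].astype(np.int32)); H=np.zeros((384,512),np.uint8); cv2.fillConvexPoly(H,hull,1)
    G[n]=((I[n].max(2)<95)|(I[n].astype(int).max(2)-I[n].astype(int).min(2)<35)).astype(np.float32)*(m[n]==0)
for use in(['scene','top'],['scene'],['top']):
    p0=np.array([p[0],p[1],0,0]); sx=np.vstack([p0]+[p0+np.diag([.006,.006,.04,.003])[i] for i in range(4 if len(use)==2 else 3)]) 
    if len(use)==1:
        f=lambda q:cost(np.r_[q,0],use); res=minimize(f,p0[:3],method='Nelder-Mead',options=dict(initial_simplex=sx[:,:3]))
    else: res=minimize(lambda q:cost(q,use),p0,method='Nelder-Mead',options=dict(initial_simplex=sx))
    print(use,res.x.round(4),round(res.fun,3),'rel tcp',(res.x[:2]-p[:2]).round(4))
    if len(use)==2: b=res.x
jr,jt=planar()([.490,.3165,0]); o=[]
for n in I:
    c=proj(n,p-[0,0,.04])[0].astype(int); o.append(overlay(n,I[n],[(PLATE,R.from_euler('z',b[2]).as_matrix(),np.array([b[0],b[1],z+b[3]]),(255,255,0)),(JIG[:1],jr,jt,(255,0,255))],c[0]-40,c[1]-40,80,80,5))
cv2.imwrite('pics/pm.png',np.hstack(o))
E
python3 pm.py
```

```text
[0.49046884 0.31577343 0.16002152] [[0.0012, 1.0, 0.0002], [1.0, -0.0012, -0.0011], [-0.0011, 0.0002, -1.0]] [-1.06  0.49  0.56  1.81 -0.32  0.93 -0.36] [ 0.5 -0.2 -6. ] [ 0.01 -0.04  0.04]
scene [364.03536192 187.94066094] 894
net 941.0
top [142.38085434 208.31571365] 712
net 659.0
['scene', 'top'] [ 4.935e-01  3.119e-01 -2.000e-04  3.500e-03] 0.123 rel tcp [ 0.003  -0.0039]
['scene'] [ 0.4894  0.3125 -0.0034] 0.061 rel tcp [-0.0011 -0.0032]
['top'] [0.494  0.3096 0.036 ] 0.057 rel tcp [ 0.0035 -0.0062]
```

View pics/pm.png

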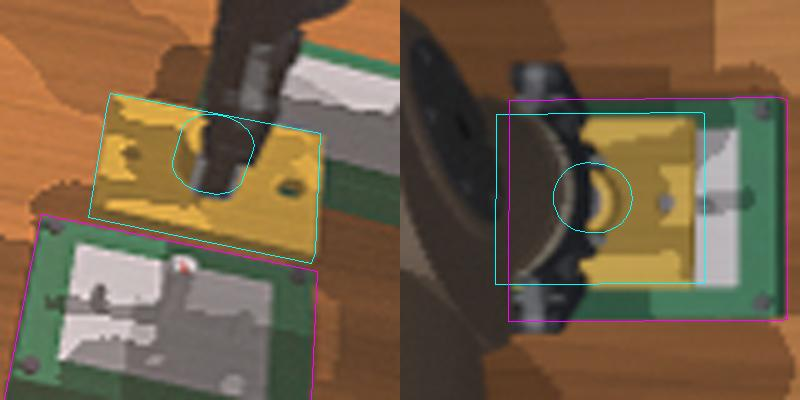

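Call:
drive_tool --claw '[1, 1, 1, 1, 1, 1, 1, 1]' --dp '[[0, 0, 0.35], [0, 0, 0.35], [0, 0, 0.35], [0, 0, 0.35], [0, 0, 0], [0, 0, 0], [0, 0, 0], [0, 0, 0]]' --rotation '[[0, 0, 0], [0, 0, 0], [0, 0, 0], [0, 0, 0], [0, 0, 0], [0, 0, 0], [0, 0, 0], [0, 0, 0]]'

```text
time_s: 20.2
tool_pos: [0.4914, 0.3159, 0.105]
ee_rot: [2.225, 2.216, 0.003]
ft_force: [-0.1, -0.9, -5.6]
gripper_width: 0.0332
finger_force: 60.9
```

```bash
sed -i 's/,80,80,5))/,80,80,5))\n    cv2.imwrite(f"pics\/raw_{n}.png",I[n])/' pm.py; python3 pm.py
```

```text
[0.49142489 0.31588277 0.1050189 ] [[0.0041, 1.0, 0.0019], [1.0, -0.0041, 0.0005], [0.0005, 0.0019, -1.0]] [-1.03  0.56  0.52  1.86 -0.37  0.82 -0.31] [-0.1 -0.9 -5.6] [-0.02  0.01  0.02]
scene [359.3992121  202.89628398] 853
net 880.0
top [147.47034635 208.42383242] 635
net 598.0
['scene', 'top'] [ 0.4911  0.3138 -0.015   0.0015] 0.136 rel tcp [-0.0003 -0.0021]
['scene'] [ 0.4896  0.314  -0.0289] 0.062 rel tcp [-0.0018 -0.0019]
['top'] [0.4894 0.309  0.1088] 0.067 rel tcp [-0.0021 -0.0069]
```

View pics/pm.png

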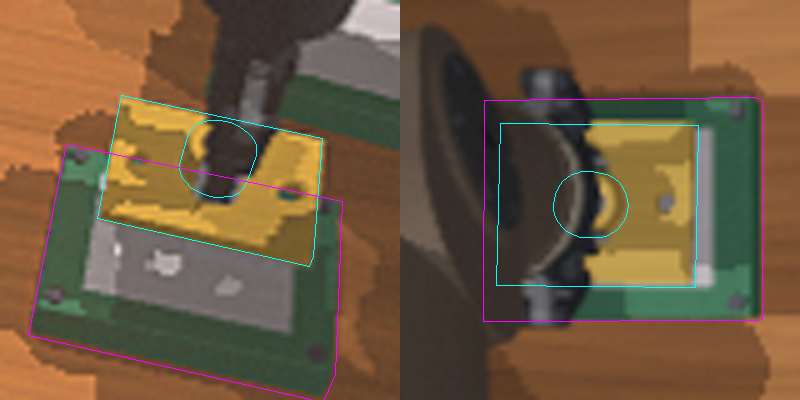

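```bash
cat > pm2.py <<'E'
from look import *
import sys
s=sensors.read_state(); p=np.array(s['tool_pos']); I={n:cv2.imread(f'pics/raw_{n}.png') for n in('scene','top')}
if len(sys.argv)>1: I={n:imaging.grab_frame(n) for n in('scene','top')}
z=p[2]-.0085; W={};M={}
for n in I:
    h=cv2.cvtColor(I[n],cv2.COLOR_BGR2HSV); c=cv2.inRange(h,(20,100,60),(36,255,255)); px=proj(n,p-[0,0,.0155])[0]
    y,x=np.mgrid[:384,:512]; w=np.ones((384,512),np.float32)
    if n=='top': w[x<proj(n,p-[0,.012,.0155])[0][0]]=0
    w[np.hypot(x-px[0],y-px[1])>36]=0
    dark=(I[n].max(2)<70); b=proj(n,p+[0,0,.03])[0]
    if n=='scene': # drop the gripper: area above/around collar
        w[(np.abs(x-px[0])<14)&(y<px[1]+6)]=0
    else: w[np.hypot(x-px[0],y-px[1])<9]=0
    c=cv2.morphologyEx(c,cv2.MORPH_CLOSE,np.ones((3,3))); W[n]=w; M[n]=(c>0).astype(np.float32)*w
def cost(q,use):
    c=0
    for n in use: c+=np.abs(sil(n,PLATE[:1],R.from_euler('z',q[2]).as_matrix(),np.array([q[0],q[1],z+q[3]]))*W[n]-M[n]).sum()/M[n].sum()
    return c
for use in(['scene','top'],['scene'],['top']):
  for dz in (0,-.003):
    p0=np.array([p[0],p[1],0.]); sx=np.vstack([p0]+[p0+np.diag([.005,.005,.04])[i] for i in range(3)])
    r=minimize(lambda q:cost(np.r_[q,dz],use),p0,method='Nelder-Mead',options=dict(initial_simplex=sx)); print(use,dz,r.x.round(4),round(r.fun,3),(r.x[:2]-p[:2]).round(4))
E
python3 pm2.py; python3 - <<'E'
from h import *
for n,c in {'top':(149.3,209),'scene':(357.5,209)}.items():
    f=cv2.imread(f'pics/{n}0.png').astype(float); y,x=np.mgrid[:384,:512]; w=np.clip(f[...,2]-175,0,None)*(np.hypot(x-c[0],y-c[1])<4.5)
    q=((w*x).sum()/w.sum(),(w*y).sum()/w.sum()); print(n,q,w.max(),at_z(n,q,.071))
    print(np.round(f[int(c[1])-4:int(c[1])+5,int(c[0])-5:int(c[0])+6,2]).astype(int))
E
```

```text
['scene', 'top'] 0 [0.4916 0.3155 0.0104] 0.316 [ 0.0003 -0.0002]
['scene', 'top'] -0.003 [0.4902 0.3159 0.0206] 0.376 [-0.001   0.0002]
['scene'] 0 [ 0.4863  0.3147 -0.0212] 0.217 [-0.005  -0.0011]
['scene'] -0.003 [ 0.4837  0.3148 -0.0147] 0.207 [-0.0076 -0.001 ]
['top'] 0 [ 0.4937  0.3163 -0.0246] 0.03 [0.0024 0.0005]
['top'] -0.003 [ 0.4942  0.3171 -0.0321] 0.033 [0.003  0.0014]
top (np.float64(149.75925925925927), np.float64(209.29166666666666)) 35.0 [0.48955089 0.31569813 0.071     ]
[[130 130 112 104 104 106 105 109 111 128 133]
 [131 131 114 106 107 105 106 106 105 111 129]
 [133 133 115 119 135 146 166 147 111 100 107]
 [133 134 131 165 172 198 210 175 117  96  98]
 [133 134 134 171 178 191 197 190 130  96  96]
 [132 132 133 164 185 191 209 198 134  96  96]
 [131 132 132 144 176 182 186 155 113 100 101]
 [133 133 132 134 141 144 138 129 123 120 128]
 [134 134 134 134 135 134 135 135 135 135 137]]
scene (np.float64(357.44262295081967), np.float64(208.21311475409837)) 80.0 [0.48711825 0.31575593 0.071     ]
[[ 76  78  63  57  58  53  68  73  89 106 132]
 [ 74  75  62  51  45  39  45  49  56  58  59]
 [ 72  53  48 134 228 218 192 117  58  57  63]
 [216 144 111 164 219 233 254 248 131  51  58]
 [203 150 126 141 242 239 207 255 164  65  55]
 [198 147 109 121 130 137 129 166 148 140 146]
 [199 154 107 103 104 100  97 106 126 135 133]
 [199 147 106 105 106 107 104 125 136 136 136]
 [201 132 104 110 112 107 106 123 134 132 135]]
```

Call:
drive_tool --claw '[1, 1, 1, 1, 1, 1, 1, 1]' --dp '[[0.012, -0.043, 0], [0, 0, 0.15], [0, 0, 0.15], [0, 0, 0.15], [0, 0, 0.15], [0, 0, 0.15], [0, 0, 0], [0, 0, 0]]' --rotation '[[0, 0, -0.0013], [0, 0, 0], [0, 0, 0], [0, 0, 0], [0, 0, 0], [0, 0, 0], [0, 0, 0], [0, 0, 0]]'

```text
time_s: 21.4
tool_pos: [0.4897, 0.3162, 0.0747]
ee_rot: [2.221, 2.22, 0.002]
ft_force: [-0.4, -0.7, -5.5]
gripper_width: 0.033
finger_force: 61.0
```

```bash
python3 pm2.py 1; python3 jp.py .4897 .3163 .062 0 4; python3 -c "
from h import *
s=sensors.read_state();print(s['torque'],s['ft_force'])"
```

```text
['scene', 'top'] 0 [0.4896 0.316  0.0032] 0.517 [-0.0001 -0.0002]
['scene', 'top'] -0.003 [0.4885 0.3166 0.0148] 0.582 [-0.0012  0.0004]
['scene'] 0 [ 0.4855  0.3162 -0.0404] 0.387 [-0.0042 -0.    ]
['scene'] -0.003 [ 0.4834  0.3168 -0.0311] 0.379 [-0.0063  0.0006]
['top'] 0 [ 0.4925  0.3163 -0.0115] 0.024 [0.0028 0.0001]
['top'] -0.003 [ 0.4923  0.3166 -0.0032] 0.022 [0.0026 0.0004]
[0.48974915 0.31627706 0.07483093] [-1.01  0.6   0.5   1.88 -0.4   0.76 -0.29] 0.03338882748239221 [-1.32 -0.06 -4.93]
dp [[0.0,-0.0,0.08],[0.0,-0.001,0.08],[0.0,-0.0,0.081],[0.001,-0.001,0.08]]
rot [0.0001, -0.0, -0.0] x 4 maxstep 0.08 deg/row 0.0
[-0.01832581  0.02245752 -0.00803887] [-1.3191904  -0.05810145 -4.92593114]
```

Call:
drive_tool --claw '[1, 1, 1, 1, 1, 1, 1, 1]' --dp '[[0, -0.03, 0.05], [0, 0, 0.05], [0, 0, 0.05], [0, 0, 0.05], [0, 0, 0.05], [0, 0, 0.05], [0, 0, 0], [0, 0, 0]]' --rotation '[[0, 0, 0], [0, 0, 0], [0, 0, 0], [0, 0, 0], [0, 0, 0], [0, 0, 0], [0, 0, 0], [0, 0, 0]]'

```text
time_s: 22.5
tool_pos: [0.4884, 0.3162, 0.0626]
ee_rot: [2.221, 2.221, 0.002]
ft_force: [-0.2, 0.7, -4.8]
gripper_width: 0.0334
finger_force: 61.0
```

```bash
python3 -c "
from h import *
s=sensors.read_state();print(s['torque'],s['ft_force'],s['tool_pos'],s['ee_rot'])"
```

```text
[0.05937108 0.02432625 0.00757074] [-0.18185772  0.67940471 -4.79139768] [0.48841685 0.31618258 0.0626241 ] [2.22081263e+00 2.22057202e+00 1.55587950e-03]
```

Call:
drive_tool --claw '[1, 1, 1, 1, 1, 1, 1, 1]' --dp '[[0, 0, 0.04], [0, 0, 0.04], [0, 0, 0.04], [0, 0, 0.04], [0, 0, 0.04], [0, 0, 0], [0, 0, 0], [0, 0, 0]]' --rotation '[[0, 0, 0], [0, 0, 0], [0, 0, 0], [0, 0, 0], [0, 0, 0], [0, 0, 0], [0, 0, 0], [0, 0, 0]]'

```text
time_s: 23.5
tool_pos: [0.4889, 0.3165, 0.0548]
ee_rot: [2.22, 2.221, 0.003]
ft_force: [4.0, 3.7, -6.0]
gripper_width: 0.0333
finger_force: 61.1
```

```bash
python3 -c "
from h import *
s=sensors.read_state();print(s['torque'],s['ft_force'],s['tool_pos'],s['ee_rot'])"
```

```text
[ 0.77988673 -0.88549156  0.07229259] [ 4.04600362  3.69905997 -5.9673456 ] [0.48887789 0.31654359 0.05475424] [2.22040893 2.22056442 0.00325736]
```

Call:
drive_tool --claw '[1, 1, 1, 1, 1, 1, 1, 1]' --dp '[[0.02, 0.02, 0], [0, 0, 0.03], [0, 0, 0.03], [0, 0, 0.03], [0, 0, 0], [0, 0, 0], [0, 0, 0], [0, 0, 0]]' --rotation '[[0, 0, 0], [0, 0, 0], [0, 0, 0], [0, 0, 0], [0, 0, 0], [0, 0, 0], [0, 0, 0], [0, 0, 0]]'

```text
time_s: 24.5
tool_pos: [0.489, 0.3168, 0.0508]
ee_rot: [2.221, 2.221, 0.001]
ft_force: [1.3, 1.2, -6.4]
gripper_width: 0.0331
finger_force: 61.0
```

```bash
python3 -c "
from h import *
s=sensors.read_state();print(s['torque'],s['ft_force'],s['tool_pos'],s['ee_rot'])"
```

```text
[ 0.15438446 -0.30220207  0.04844119] [ 1.282992    1.18317057 -6.40122268] [0.48895328 0.31676543 0.05083895] [2.22090034e+00 2.22062778e+00 5.25421917e-04]
```

Call:
drive_tool --claw '[1, 1, 1, 1, 1, 1, 1, 1]' --dp '[[0.01, 0.01, 0.025], [0, 0, 0.025], [0, 0, 0.025], [0, 0, 0], [0, 0, 0], [0, 0, 0], [0, 0, 0], [0, 0, 0]]' --rotation '[[0, 0, 0], [0, 0, 0], [0, 0, 0], [0, 0, 0], [0, 0, 0], [0, 0, 0], [0, 0, 0], [0, 0, 0]]'

```text
time_s: 25.5
tool_pos: [0.4893, 0.3172, 0.0482]
ee_rot: [2.221, 2.221, 0.001]
ft_force: [-5.1, -1.7, 4.6]
gripper_width: 0.0331
finger_force: 62.2
```

Call:
drive_tool --claw '[0.1, 0, -0.2, -0.2, -0.2, -0.2, -0.2, -0.2]' --dp '[[0, 0, 0], [0, 0, 0], [0, 0, 0], [0, 0, -0.1], [0, 0, -0.5], [0, 0, -1], [0, 0, -1], [0, 0, -1]]' --rotation '[[0, 0, 0], [0, 0, 0], [0, 0, 0], [0, 0, 0], [0, 0, 0], [0, 0, 0], [0, 0, 0], [0, 0, 0]]'

```text
time_s: 26.5
tool_pos: [0.4894, 0.3173, 0.1936]
ee_rot: [2.221, 2.22, 0.002]
ft_force: [0.6, 1.5, -0.0]
gripper_width: 0.0512
finger_force: 0.0
```

```bash
python3 - <<'E'
from h import *
s=sensors.read_state(); p=np.array(s['tool_pos']); r=R.from_rotvec(s['ee_rot']); print(p,np.round(s['q'],2),s['ft_force'])
# cap: measured (.6993,.0141), bead azimuth; on spindle tool y az final = capgrasp az - capyaw
p,r=plan([.62,.16,.24],down(np.pi/2-.75),8,p,r); plan([.6993,.0141,.12],down(np.pi/2-.12) if 0 else down(0.5),8,p,r)
E
```

```text
[0.4893837  0.31725185 0.19356823] [-1.08  0.45  0.59  1.78 -0.29  1.   -0.38] [ 0.59876105  1.51556927 -0.01640112]
dp [[-0.491,0.409,-0.144],[-0.531,0.355,-0.145],[-0.564,0.3,-0.145],[-0.592,0.24,-0.144],[-0.614,0.178,-0.145],[-0.628,0.115,-0.145],[-0.637,0.049,-0.145],[-0.639,-0.017,-0.145]]
rot [0.0001, 0.0, -0.0327] x 8 maxstep 0.64 deg/row 5.9
dp [[-0.492,-0.165,0.375],[-0.498,-0.144,0.376],[-0.504,-0.125,0.375],[-0.508,-0.104,0.375],[-0.512,-0.084,0.376],[-0.515,-0.063,0.375],[-0.517,-0.042,0.375],[-0.518,-0.022,0.375]]
rot [-0.0, 0.0, 0.0128] x 8 maxstep 0.52 deg/row 2.3
```

```bash
python3 - <<'E'
from h import *
for n,cc in {'scene':(.6977,.0133),'top':(.7002,.0145)}.items():
    f=imaging.grab_frame(n).astype(float); c=proj(n,[*cc,.026])[0]; y,x=np.mgrid[:384,:512]
    red=np.clip(f[...,2]-f[...,1]-50,0,None)*(f[...,1]<140)*(np.hypot(x-c[0],y-c[1])<11)
    # exclude wood: keep strongest blob
    ratio=f[...,1]/np.maximum(f[...,2],1); print(n,'cap top px',c.round(1)); i0,j0=int(c[1])-5,int(c[0])-7
    print((ratio[i0:i0+11,j0:j0+15]*100).astype(int)); print(f[i0:i0+11,j0:j0+15,2].astype(int))
    for th in (60,70,80,90,100): print(th,proj(n,[cc[0]+.011*np.cos(np.radians(th)),cc[1]+.011*np.sin(np.radians(th)),.029])[0].round(1)-[j0,i0])
E
```

```text
scene cap top px [228.7 252.5]
[[62 63 64 64 63 62 60 60 60 59 60 61 63 61 62]
 [62 62 61 61 61 70 74 78 78 79 74 66 62 62 62]
 [65 64 62 63 81 79 76 75 76 76 78 77 74 60 62]
 [64 61 65 79 75 76 76 76 76 76 77 78 78 73 61]
 [62 61 73 78 75 76 76 75 76 78 80 82 81 79 70]
 [63 63 78 76 75 75 76 75 78 78 84 60 43 83 72]
 [64 68 78 75 75 76 75 75 75 81 59 36 41 56 78]
 [63 64 77 77 76 75 77 76 77 81 60 31 37 36 77]
 [63 65 76 76 75 76 75 75 76 79 83 29 27 52 78]
 [62 66 76 75 76 75 75 76 75 77 80 79 79 79 75]
 [64 62 78 77 76 77 75 77 76 77 76 76 77 77 79]]
[[184 185 186 185 187 180 179 179 179 182 183 186 193 191 188]
 [190 186 185 183 180 191 212 226 223 224 209 188 178 184 185]
 [187 188 190 180 239 226 202 177 211 206 207 219 212 179 180]
 [188 186 179 237 148 175 189 200 207 213 224 217 204 211 186]
 [201 193 222 138 160 181 194 207 214 220 225 229 218 217 179]
 [138 164 236 141 167 183 198 205 217 228 230 218 237 215 206]
 [128 138 239 137 166 185 191 204 215 228 200 237 255 238 210]
 [139 122 241 179 158 183 192 199 218 226 190 215 249 255 205]
 [137 125 186 230 152 170 185 195 21
[... 847 characters left out ...]
34]
 [165 151 145 146 161 178 179 172 168 168 171 174 157 137 122]
 [167 148 148 159 183 185 182 175 166 162 156 163 175 132 122]
 [155 149 150 172 198 175 188 184 174 167 159 148 157 177 120]
 [148 148 165 212 214 175 193 187 181 173 164 150 145 187 122]
 [148 149 155 208 212 183 211 200 184 177 167 154 142 158 120]
 [168 153 155 191 191 214 211 195 184 179 170 154 144 179 118]
 [169 149 152 185 189 205 204 189 182 178 168 152 171 174 117]
 [168 162 148 165 185 191 190 184 179 173 160 164 184 143 122]
 [168 169 162 137 180 194 183 181 178 174 180 181 151 123 124]
 [166 166 165 156 156 158 178 180 188 181 164 140 119 119 121]]
60 [4.6 3. ]
70 [4.4 3.6]
80 [4.2 4.2]
90 [4.2 4.9]
100 [4.2 5.5]
```

Call:
drive_tool --claw '[-0.3, -0.3, -0.3, -0.3, -0.3, -0.3, -0.3, -0.3]' --dp '[[-0.491, 0.409, -0.144], [-0.531, 0.355, -0.145], [-0.564, 0.3, -0.145], [-0.592, 0.24, -0.144], [-0.614, 0.178, -0.145], [-0.628, 0.115, -0.145], [-0.637, 0.049, -0.145], [-0.639, -0.017, -0.145]]' --rotation '[[0, 0, -0.0327], [0, 0, -0.0327], [0, 0, -0.0327], [0, 0, -0.0327], [0, 0, -0.0327], [0, 0, -0.0327], [0, 0, -0.0327], [0, 0, -0.0327]]'

```text
time_s: 27.6
tool_pos: [0.6203, 0.1594, 0.2381]
ee_rot: [1.144, 2.925, 0.0]
ft_force: [-0.7, 0.8, 0.3]
gripper_width: 0.0559
finger_force: 0.0
```

```bash
python3 - <<'E'
from h import *
s=sensors.read_state(); p=np.array(s['tool_pos']); r=R.from_rotvec(s['ee_rot']);print(np.round(s['q'],2))
p,r=plan([.6993,.0141,.10],down(.45),7,p,r); plan([.6993,.0141,.019],down(.45),5,p,r)
E
```

```text
[-0.61  0.48  0.41  1.57 -0.2   1.14  0.67]
dp [[-0.559,-0.19,0.494],[-0.569,-0.16,0.493],[-0.576,-0.129,0.494],[-0.582,-0.097,0.494],[-0.587,-0.067,0.494],[-0.59,-0.035,0.493],[-0.59,-0.003,0.494]]
rot [0.0, 0.0, 0.0171] x 7 maxstep 0.59 deg/row 3.1
dp [[0.0,-0.0,0.405],[0.0,-0.0,0.405],[0.001,-0.001,0.405],[-0.0,0.0,0.405],[0.0,0.0,0.405]]
rot [0.0, 0.0, -0.0001] x 5 maxstep 0.4 deg/row 0.0
```

Call:
drive_tool --claw '[-0.3, -0.3, -0.3, -0.3, -0.3, -0.3, -0.3, -0.3]' --dp '[[-0.559, -0.19, 0.494], [-0.569, -0.16, 0.493], [-0.576, -0.129, 0.494], [-0.582, -0.097, 0.494], [-0.587, -0.067, 0.494], [-0.59, -0.035, 0.493], [-0.59, -0.003, 0.494], [0, 0, 0]]' --rotation '[[0, 0, 0.0171], [0, 0, 0.0171], [0, 0, 0.0171], [0, 0, 0.0171], [0, 0, 0.0171], [0, 0, 0.0171], [0, 0, 0.0171], [0, 0, 0]]'

```text
time_s: 28.6
tool_pos: [0.6983, 0.0111, 0.098]
ee_rot: [1.682, 2.653, -0.004]
ft_force: [0.3, -0.4, -0.3]
gripper_width: 0.0552
finger_force: 0.0
```

```bash
python3 jp.py .6993 .0141 .019 .45 5
```

```text
[0.69827462 0.01114142 0.09797671] [-0.37  0.72  0.46  1.55 -0.36  0.96  0.64] 0.05521334095726902 [ 0.28 -0.42 -0.32]
dp [[0.012,0.012,0.395],[0.011,0.011,0.395],[0.012,0.012,0.395],[0.011,0.011,0.394],[0.011,0.012,0.395]]
rot [-0.0001, 0.0001, -0.0006] x 5 maxstep 0.4 deg/row 0.1
```

Call:
drive_tool --claw '[-0.3, -0.3, -0.3, -0.3, -0.3, -0.3, 1, 1]' --dp '[[0.012, 0.012, 0.395], [0.012, 0.012, 0.395], [0.012, 0.012, 0.395], [0.012, 0.012, 0.395], [0.012, 0.012, 0.395], [0, 0, 0], [0, 0, 0], [0, 0, 0]]' --rotation '[[0, 0, 0], [0, 0, 0], [0, 0, 0], [0, 0, 0], [0, 0, 0], [0, 0, 0], [0, 0, 0], [0, 0, 0]]'

```text
time_s: 29.6
tool_pos: [0.7005, 0.0176, 0.0223]
ee_rot: [1.674, 2.655, 0.002]
ft_force: [0.7, 0.9, 0.0]
gripper_width: 0.0314
finger_force: 59.5
```

Call:
drive_tool --claw '[1, 1, 1, 1, 1, 1, 1, 1]' --dp '[[0, 0, 0], [0, 0, 0], [0, 0, 0], [0, 0, -0.3], [0, 0, -1], [0, 0, -1], [0, 0, -1], [0, 0, -1]]' --rotation '[[0, 0, 0], [0, 0, 0], [0, 0, 0], [0, 0, 0], [0, 0, 0], [0, 0, 0], [0, 0, 0], [0, 0, 0]]'

```text
time_s: 30.6
tool_pos: [0.6992, 0.0179, 0.1952]
ee_rot: [1.675, 2.657, 0.001]
ft_force: [0.1, 1.6, -1.3]
gripper_width: 0.0316
finger_force: 59.7
```

```bash
python3 - <<'E'
from h import *
s=sensors.read_state(); p=np.array(s['tool_pos']); r=R.from_rotvec(s['ee_rot']);print(p,np.round(s['q'],2),s['ft_force'])
A=.45-np.radians(79); print(A)
p,r=plan([.60,.18,.22],down(.45),6,p,r); plan([.489,.317,.15],down(A),12,p,r)
E
```

```text
[0.69924622 0.01789626 0.195154  ] [-0.4   0.63  0.5   1.46 -0.32  1.13  0.6 ] [ 0.09198965  1.55621962 -1.31151408]
-0.9288101090755203
dp [[0.788,-0.082,-0.104],[0.787,-0.081,-0.104],[0.788,-0.081,-0.104],[0.788,-0.081,-0.104],[0.788,-0.08,-0.104],[0.788,-0.079,-0.104]]
rot [0.0001, 0.0, -0.0002] x 6 maxstep 0.79 deg/row 0.0
dp [[0.358,-0.084,0.146],[0.345,-0.125,0.146],[0.329,-0.163,0.145],[0.308,-0.2,0.146],[0.283,-0.235,0.146],[0.255,-0.265,0.146],[0.222,-0.292,0.145],[0.187,-0.316,0.146],[0.15,-0.336,0.146],[0.11,-0.35,0.146],[0.069,-0.361,0.145],[0.028,-0.366,0.146]]
rot [-0.0, 0.0, 0.0366] x 12 maxstep 0.37 deg/row 6.6
```

Call:
drive_tool --claw '[1, 1, 1, 1, 1, 1, 1, 1]' --dp '[[0.788, -0.082, -0.104], [0.788, -0.081, -0.104], [0.788, -0.081, -0.104], [0.788, -0.081, -0.104], [0.788, -0.081, -0.104], [0.788, -0.081, -0.104], [0.358, -0.084, 0.146], [0.345, -0.125, 0.146]]' --rotation '[[0, 0, 0], [0, 0, 0], [0, 0, 0], [0, 0, 0], [0, 0, 0], [0, 0, 0], [0, 0, 0.0366], [0, 0, 0.0366]]'

```text
time_s: 31.6
tool_pos: [0.5814, 0.2036, 0.2069]
ee_rot: [1.973, 2.444, 0.002]
ft_force: [-0.1, 0.2, -1.3]
gripper_width: 0.0317
finger_force: 59.8
```

Call:
drive_tool --claw '[1, 1, 1, 1, 1, 1, 1, 1]' --dp '[[0.329, -0.163, 0.145], [0.308, -0.2, 0.146], [0.283, -0.235, 0.146], [0.255, -0.265, 0.146], [0.222, -0.292, 0.145], [0.187, -0.316, 0.146], [0.15, -0.336, 0.146], [0.11, -0.35, 0.146]]' --rotation '[[0, 0, 0.0366], [0, 0, 0.0366], [0, 0, 0.0366], [0, 0, 0.0366], [0, 0, 0.0366], [0, 0, 0.0366], [0, 0, 0.0366], [0, 0, 0.0366]]'

```text
time_s: 32.6
tool_pos: [0.5079, 0.2951, 0.16]
ee_rot: [2.854, 1.314, 0.002]
ft_force: [-0.2, 0.5, -1.5]
gripper_width: 0.0317
finger_force: 59.8
```

```bash
python3 jp.py .4914 .318 .125 -.929 5
```

```text
[0.50790764 0.29505315 0.15997949] [-1.15  0.55  0.79  1.82 -0.47  0.97 -0.87] 0.03173263274494479 [-0.22  0.47 -1.53]
dp [[0.033,-0.137,0.175],[0.028,-0.139,0.175],[0.021,-0.14,0.175],[0.015,-0.141,0.174],[0.009,-0.141,0.175]]
rot [0.0, -0.0001, 0.0141] x 5 maxstep 0.18 deg/row 2.5
```

Call:
drive_tool --claw '[1, 1, 1, 1, 1, 1, 1, 1]' --dp '[[0.033, -0.137, 0.175], [0.028, -0.139, 0.175], [0.021, -0.14, 0.175], [0.015, -0.141, 0.174], [0.009, -0.141, 0.175], [0, 0, 0], [0, 0, 0], [0, 0, 0]]' --rotation '[[0, 0, 0.0141], [0, 0, 0.0141], [0, 0, 0.0141], [0, 0, 0.0141], [0, 0, 0.0141], [0, 0, 0], [0, 0, 0], [0, 0, 0]]'

```text
time_s: 33.6
tool_pos: [0.4923, 0.3173, 0.1252]
ee_rot: [2.979, 0.996, 0.003]
ft_force: [0.4, 0.4, -0.7]
gripper_width: 0.0317
finger_force: 59.8
```

```bash
cat > cm.py <<'E'
from look import *
s=sensors.read_state(); p=np.array(s['tool_pos']); r=R.from_rotvec(s['ee_rot']); y=r.as_matrix()[:,1]; print(p,'az',np.arctan2(y[1],y[0]),r.as_matrix()[:,2].round(3),np.round(s['q'],2),np.round(s['ft_force'],1),np.round(s['torque'],2))
o=[]
cap=p+r.apply([-.0026,0,.0093])
for n in('scene','top'):
    f=imaging.grab_frame(n); px=proj(n,cap+[0,0,.013])[0]; g=f.astype(float); yy,xx=np.mgrid[:384,:512]
    w=((g[...,1]/np.maximum(g[...,2],1)<.5)&(g[...,2]>110)&(np.hypot(xx-px[0],yy-px[1])<13)).astype(float); 
    if w.sum(): print(n,'bead',w.sum(),(w*xx).sum()/w.sum(),(w*yy).sum()/w.sum())
    for d in(-25,0,25): print(d,proj(n,cap+[.011*np.cos(np.radians(d)),.011*np.sin(np.radians(d)),.016])[0].round(1),end=' ')
    c=px.astype(int); o.append(overlay(n,f,[([cyl(.017,-.013,.013)],np.eye(3),cap,(255,255,0)),(PLATE,np.eye(3),np.array([.4893,.3168,.040]),(255,0,255))],c[0]-25,c[1]-30,50,75,8))
    for m in models.search_frame('cap_mid',n)[:3]: print('cap',np.round(m['location'],1),round(m['conf'],2),px.round(1))
cv2.imwrite('pics/cm.png',np.hstack(o))
E
python3 cm.py
```

```text
[0.49231701 0.31726371 0.12523266] az -0.9254479134373478 [ 0.002  0.    -1.   ] [-1.21  0.61  0.82  1.85 -0.55  0.92 -1.06] [ 0.4  0.4 -0.7] [0.04 0.05 0.01]
scene bead 9.0 362.0 196.0
-25 [360.2 195.5] 0 [362.  196.1] 25 [363.9 196.2] cap [205.4 250. ] 0.84 [362.1 194.1]
cap [361.3 199.6] 0.54 [362.1 194.1]
cap [244.  286.8] 0.46 [362.1 194.1]
-25 [146.  204.8] 0 [144.3 204.5] 25 [142.6 204.9] cap [282.3 134.2] 0.76 [144.6 208.6]
cap [172.8 215.4] 0.56 [144.6 208.6]
cap [149.1 213.1] 0.46 [144.6 208.6]
```

View pics/cm.png

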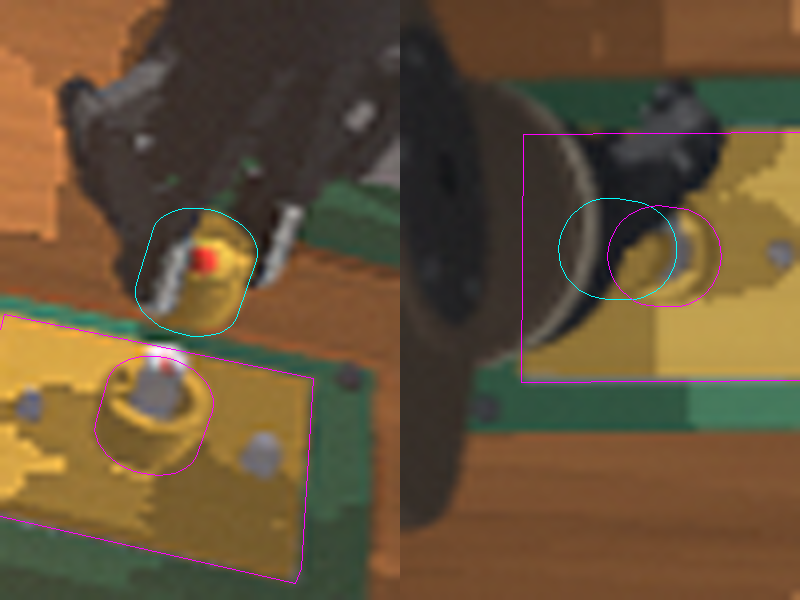

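Call:
drive_tool --claw '[1, 1, 1, 1, 1, 1, 1, 1]' --dp '[[-0.006, -0.03, 0.2], [0, 0, 0.2], [0, 0, 0.2], [0, 0, 0.1], [0, 0, 0.05], [0, 0, 0.05], [0, 0, 0.05], [0, 0, 0]]' --rotation '[[0, 0, 0], [0, 0, 0], [0, 0, 0], [0, 0, 0], [0, 0, 0], [0, 0, 0], [0, 0, 0], [0, 0, 0]]'

```text
time_s: 34.8
tool_pos: [0.491, 0.3183, 0.0907]
ee_rot: [2.979, 0.996, 0.002]
ft_force: [-0.3, -0.8, -0.0]
gripper_width: 0.032
finger_force: 59.8
```

```bash
cat > st.py <<'E'
from h import *
s=sensors.read_state(); r=R.from_rotvec(s['ee_rot']); print(s['tool_pos'],'F',np.round(s['ft_force'],1),'M',np.round(s['torque'],2),'F tool',np.round(r.inv().apply(s['ft_force']),1),s['gripper_width'])
E
python3 st.py
```

```text
[0.49103906 0.31829143 0.09069222] F [-0.3 -0.8 -0. ] M [-0.    0.02  0.01] F tool [-0.7  0.4  0. ] 0.03195555852516676
```

Call:
drive_tool --claw '[1, 1, 1, 1, 1, 1, 1, 1]' --dp '[[0, 0, 0.04], [0, 0, 0.04], [0, 0, 0.04], [0, 0, 0.04], [0, 0, 0], [0, 0, 0], [0, 0, 0], [0, 0, 0]]' --rotation '[[0, 0, 0], [0, 0, 0], [0, 0, 0], [0, 0, 0], [0, 0, 0], [0, 0, 0], [0, 0, 0], [0, 0, 0]]'

```text
time_s: 35.8
tool_pos: [0.4911, 0.3183, 0.0844]
ee_rot: [2.979, 0.996, 0.002]
ft_force: [0.7, -0.2, -2.6]
gripper_width: 0.0317
finger_force: 59.8
```

```bash
python3 st.py
```

```text
[0.49111425 0.31830314 0.0843817 ] F [ 0.7 -0.2 -2.6] M [-0.01 -0.01  0.03] F tool [0.4 0.6 2.6] 0.03166164987588163
```

Spindle is in the bore. Continue to the expected home height near 0.077.

Call:
drive_tool --claw '[1, 1, 1, 1, 1, 1, 1, 1]' --dp '[[0, 0, 0.04], [0, 0, 0.04], [0, 0, 0.04], [0, 0, 0.03], [0, 0, 0.025], [0, 0, 0], [0, 0, 0], [0, 0, 0]]' --rotation '[[0, 0, 0], [0, 0, 0], [0, 0, 0], [0, 0, 0], [0, 0, 0], [0, 0, 0], [0, 0, 0], [0, 0, 0]]'

```text
time_s: 36.8
tool_pos: [0.4911, 0.3183, 0.0774]
ee_rot: [2.979, 0.996, 0.002]
ft_force: [0.6, 0.5, -1.6]
gripper_width: 0.0316
finger_force: 59.9
```

```bash
python3 st.py
```

```text
[0.49109994 0.31828254 0.07735821] F [ 0.6  0.5 -1.6] M [ 0.02 -0.03 -0.01] F tool [ 0.8 -0.   1.6] 0.031569565308829414
```

Call:
drive_tool --claw '[1, 1, 1, 1, 1, 1, 1, 1]' --dp '[[0, 0, 0.015], [0, 0, 0.015], [0, 0, 0.015], [0, 0, 0.01], [0, 0, 0], [0, 0, 0], [0, 0, 0], [0, 0, 0]]' --rotation '[[0, 0, 0], [0, 0, 0], [0, 0, 0], [0, 0, 0], [0, 0, 0], [0, 0, 0], [0, 0, 0], [0, 0, 0]]'

```text
time_s: 37.8
tool_pos: [0.4913, 0.3183, 0.077]
ee_rot: [-2.978, -0.995, -0.003]
ft_force: [-7.8, -2.8, 24.8]
gripper_width: 0.0315
finger_force: 62.3
```

```bash
python3 st.py
```

```text
[0.49125958 0.31832817 0.07703422] F [-7.8 -2.8 24.8] M [-0.68  1.7   0.  ] F tool [ -7.9  -2.5 -24.8] 0.031535044720286384
```

Call:
drive_tool --claw '[1, 0.2, 0, -0.2, -0.2, -0.2, -0.2, -0.2]' --dp '[[0, 0, -0.04], [0, 0, 0], [0, 0, 0], [0, 0, 0], [0, 0, -0.1], [0, 0, -0.6], [0, 0, -1], [0, 0, -1]]' --rotation '[[0, 0, 0], [0, 0, 0], [0, 0, 0], [0, 0, 0], [0, 0, 0], [0, 0, 0], [0, 0, 0], [0, 0, 0]]'

```text
time_s: 38.8
tool_pos: [0.4909, 0.3181, 0.186]
ee_rot: [2.979, 0.995, 0.001]
ft_force: [-1.0, 1.0, -0.1]
gripper_width: 0.0514
finger_force: 0.0
```

Call:
drive_tool --claw '[-0.2, -0.2, -0.2, -0.2, -0.2, -0.2, -0.2, -0.2]' --dp '[[0, 0, -0.5], [-1, 0, 0], [-1, 0, 0], [-1, 0, 0], [-1, 0, 0], [0, 0, 0], [0, 0, 0], [0, 0, 0]]' --rotation '[[0, 0, 0], [0, 0, 0], [0, 0, 0], [0, 0, 0], [0, 0, 0], [0, 0, 0], [0, 0, 0], [0, 0, 0]]'

```text
time_s: 39.8
tool_pos: [0.364, 0.2226, 0.2048]
ee_rot: [2.979, 0.996, 0.004]
ft_force: [0.4, -0.1, 0.1]
gripper_width: 0.0508
finger_force: 0.0
```

```bash
python3 - <<'E'
from h import *
s=sensors.read_state(); print(s['tool_pos'],s['ft_force'],s['gripper_width'],s['time_s'])
CAPP=[cyl(.017,-.013,.013)]
for n in('scene','top'):
    f=imaging.grab_frame(n).astype(float); px=proj(n,[.4893,.3165,.068])[0]; yy,xx=np.mgrid[:384,:512]
    w=((f[...,1]/np.maximum(f[...,2],1)<.55)&(f[...,2]>80)&(np.hypot(xx-px[0],yy-px[1])<12)).astype(float); print(n,'bead',w.sum(),(w*xx).sum()/max(w.sum(),1),(w*yy).sum()/max(w.sum(),1))
    print({d:proj(n,[.4893+.011*np.cos(np.radians(d)),.3165+.011*np.sin(np.radians(d)),.084])[0].round(1).tolist() for d in(-20,0,20)})
    m=best('cap_mid',n,px,8)
    if m is not None:
        for dz in(0,.01): print('cap',dz,*fit({n:m},CAPP,lambda p:(np.eye(3),np.array([p[0],p[1],.068+dz])),[.4893,.3165],[.004,.004]))
    m=best('hub_plate_mid',n,px,20)
    if m is not None: print('plate',*fit({n:np.maximum(m,0)},PLATE+[cyl(.017,.015,.041)],planar(.04),[.4893,.3165,0],[.004,.004,.03]))
E
```

```text
[0.36403914 0.22262609 0.20483757] [ 0.35726486 -0.10633158  0.09266418] 0.05081217389799605 39.8
scene bead 9.0 358.3333333333333 208.44444444444446
{-20: [357.0, 208.0], 0: [358.4, 208.4], 20: [359.8, 208.6]}
cap 0 [0.48781142 0.31481907] 0.13255976140499115
cap 0.01 [0.4983625 0.313625 ] 0.1610407829284668
plate [ 0.48906568  0.31555834 -0.0118322 ] 0.20980077981948853
top bead 6.0 148.0 204.5
{-20: [149.7, 205.6], 0: [148.4, 205.3], 20: [147.0, 205.6]}
cap 0 [0.49138504 0.31760352] 0.07785887271165848
cap 0.01 [0.49107844 0.31528247] 0.08434711396694183
plate [0.49112736 0.3173961  0.00174815] 0.2826779782772064
```

The plate and cap agree in both cameras with the bead at about 0°, and the gripper is clear of everything, so I'm handing in.

```bash
python3 -c "
from plant import hand_in
print(hand_in())"
```

```text
the job is handed in; nothing more can be done
None
```

The job is handed in; the verdict was not reported. The hub plate lies flush over both pins and the cap sits home on the collar, its bead lined up with the spindle's flat, by the final camera and force checks. Both are released, and I saw no contact with the other items.

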